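Meter a few loose tenons from a tilted bin

ROBOT

A 6-joint arm with a two-finger parallel gripper is mounted at the origin on the work surface. World frame = base frame: x ahead of the robot, y to its left, z up, the work surface at z = 0. Lengths are in m, angles in degrees, forces in N, time in s.
With the tool pointing down it reaches from about 0.3 to 0.75 m from the base axis. Payload 8.5 kg.
Tool frame: the origin (TCP) lies between the finger pads; the fingertips stand ahead of it and the grasp point (between the pads) lies 8 mm behind it (env.tcp_to_tips is the z of the fingertips in the tool frame, in m); z points along the fingers, x is the direction in which the jaws open and shut, and the axes are right-handed (so a half turn about z gives the same grasp; the last joint's range is limited). The gripper opens to 85 mm and grips with 20 to 120 N. Pads are 22 mm wide; open, the fingers measure 114 mm over their backs; the gripper's body (76 mm by 85 mm) begins 54 mm behind the grasp point. The pads swing forward as they close: fully open they stand 13 mm farther back than shut.
Start: joints at [-89.284, 21.807, 74.336, -0, 83.858, -12.336], TCP at [0.124, -0.536, 0.213] pointing down, gripper open.
Joint ranges: [-178.18, 178.18], [-50.72, 133.34], [12.68, 142.11], [-81.47, 261.47], [9.98, 163.14], [-165.26, 165.26]. Speed limits (degrees/s): [136.94, 136.94, 180, 180, 180, 180].

INTERFACE

Orientations are given as a 3x3 rotation matrix whose columns are the frame's x, y, z axes.
In Python, from rig import observe, viewer, env gives the robot as it stands.
- The arm moves only by the tool jog_arm, never from a script. Its arguments are lists of equal length, an entry for each row: "dr": the turn, a rotation vector about the tool's x, y, z in rad, a list of three; "slide": the shift along the tool's x, y, z in m, a list of three; "gripper": the opening, from -1 (shut) to 1 (fully open), so that 0 is half open. In form: {"dr": [[rx, ry, rz], ...], "slide": [[dx, dy, dz], ...], "gripper": [gripper, ...]}. A call has exactly 10 rows; each row shifts and turns the commanded pose from where the row before left it, along the tool's axes as they then stand; what a row does not reach is not made up. A row lasts 1/10 s, in which the tool goes at most 50 mm and 8.59 degrees, less where a joint would pass 70% of its speed; a pose out of reach is approached as far as the arm can. A call is refused whole if a number of a shift passes 0.05 or a number of a turn 0.15, either way. A call with a gripper value outside its range is refused whole. The fingers move at their own pace and stop on an object; "force" is the grip in N (left out, the last holds). Time passes only in rows, so rows that do not move let the fingers close, or fill a call up. It gives the time, the measured TCP pose, the force and the opening at its end, in the units of the state.
- observe(): the state, without advancing time (a new reading comes with each control period).
- viewer.get_image(name): name is "scene" or "top" or "wrist"; returns a dict with "pixels" (420x560x3 uint8, blue, green, red), "camera_matrix" (3x3 intrinsics, pixels), "dist_coeffs" ([k1, k2, p1, p2, k3] as OpenCV has them; the pictures are not rectified), "R" (3x3) and "t" (3): a world point X has camera coordinates R X + t. Camera axes: x right, y down, z forward; pixel columns grow to the right and rows downward; lengths in m; the calibration is good to about 2 mm. A picture is of the moment at which its call begins. There is no depth.
- env.close_job(): hands the job in, once; it reports no verdict.
The state is a dict: "time_s": time; "q": joint angles; "qvel": joint speeds; "joint_efforts": joint torques, N m; "position": TCP position; "tool_rot": TCP orientation; "ft_force": force on the tool from outside, world axes, zero at the start; "wrist_torque": the same for the moment, N m; "grip_width": finger opening in m.
Only numpy, scipy, OpenCV 4.12 (cv2) and the standard library are available. Lean on these libraries where they do the work, as an engineer would, in place of code of your own. Each camera call takes 0.05 s, during which the arm holds its last target.

TASK

I need three, four or five of the beech tenons for a glue-up. Without touching the tenons, and without lifting the bin off its shelf, tip the grey bin forward over the shelf's front strip - only part of the way, until the first tenon slides out of the mouth - and hold it there while three to five of them drop into the wooden tray. Then let the bin back down level on the shelf with the rest still in it, and leave the other things where they are.

Things in the scene. Friction and masses are not known exactly. Their poses are not given: they have to be found in the camera images.
- bin: Loose grey plastic parts bin, 185 long (x) x 76 wide (y), 122 high at its back, 0.24 to 0.45 kg empty. Origin: centre of the underside of its runners; x points to the open mouth (x = +95, no front wall), z up. Inner floor at z = 20, 66 wide, from x = -85 to +95. Sides fall from z = 85 at the back to z = 44 at the mouth. It falls back by its own weight when let go.
- bin_back (a point): Middle of the bin's outer back face (bin x = -90), 95 above the bin's underside; the face is flat and upright, 76 wide, from z = 16 to 122. A forward push of about 2 to 5 N here tips the bin. Axes as the bin's.
- bin_heel (a point): Middle of the lower front edge of the two 16 high runners (bin x = +65, z = 0). Pushed from behind, the bin first slides 3 to 10 forward until this edge meets the shelf's strip, then tips forward about it. Axes as the bin's.
- bin_mouth (a point): Middle of the front edge of the bin's inner floor, over which the tenons drop (bin x = +95, z = 20). Axes as the bin's.
- stock_shelf: Low plywood shelf, fixed, 240 deep (x) x 460 wide (y), deck top 75 above the table; along its front edge a wooden strip, 8 thick, stands 7 above the deck, its inner face at x = +112. Origin: centre of the shelf at table height; x points to the front, away from the robot.
- tray: Wooden open tray, fixed, 150 (x) x 160 (y) x 38 high, walls and floor 6 thick, on the table right in front of the bin's mouth. Origin: centre of its underside.
- glue_pot: White round pot with black lid, 62 diameter, 98 high, standing on the shelf; leave alone. Origin: centre of the underside.
- offcut: Plain wooden block 75 x 70 x 62 high on the shelf; leave alone. Origin: centre of the underside.
- mallet: Wooden mallet lying on the table to the left of the shelf, 270 long, 52 high; leave alone. Origin: near the middle of the handle, at table height; x towards the head.
- chisel: Chisel with a wooden handle lying on the table to the right of the shelf, 240 long, 25 high; leave alone. Origin: its middle, at table height; x towards the blade.
- blank: Rough turned figure blank standing on the shelf, 66 diameter, 110 high; leave alone. Origin: centre of the underside.
- tenon1: Beech tenon, flat bar 28 (x) x 60 (y) x 12 (z), 14 g, origin at its centre. Starts flat on the bin's floor, crosswise, number 1 of five counted from the mouth. How easily tenons slide differs from run to run: they let go at a slope of about 15 to 28 degrees, almost all at once, follow one another out, and stop at once when the bin is let down a few degrees.
- tenon2: Beech tenon, flat bar 28 (x) x 60 (y) x 12 (z), 14 g, origin at its centre. Starts flat on the bin's floor, crosswise, number 2 of five counted from the mouth.
- tenon3: Beech tenon, flat bar 28 (x) x 60 (y) x 12 (z), 14 g, origin at its centre. Starts flat on the bin's floor, crosswise, number 3 of five counted from the mouth.
- tenon4: Beech tenon, flat bar 28 (x) x 60 (y) x 12 (z), 14 g, origin at its centre. Starts flat on the bin's floor, crosswise, number 4 of five counted from the mouth.
- tenon5: Beech tenon, flat bar 28 (x) x 60 (y) x 12 (z), 14 g, origin at its centre. Starts flat on the bin's floor, crosswise, number 5 of five counted from the mouth.
- tenon6: Beech tenon, flat bar 28 (x) x 60 (y) x 12 (z), 14 g, origin at its centre. Starts crosswise on top of the lower row, number 1 of three counted from the mouth.
- tenon7: Beech tenon, flat bar 28 (x) x 60 (y) x 12 (z), 14 g, origin at its centre. Starts crosswise on top of the lower row, number 2 of three counted from the mouth.
- tenon8: Beech tenon, flat bar 28 (x) x 60 (y) x 12 (z), 14 g, origin at its centre. Starts crosswise on top of the lower row, number 3 of three counted from the mouth.
Mind the look-alikes: they are no part of the job. Leave any green or purple look-alike of the bin alone.

How it is judged (in metres and radians):
On the way, in this order (a step that is already met when the one before it is completed fails the run):
1. the bin is tipped forward by more than 10 degrees (angle between bin's own z axis and vertical above 0.17 rad), for 0.05 s.
2. a tenon has slid past the bin's mouth and the bin is held tipped forward (angle between bin's own z axis and vertical above 0.12 rad and x of any of tenon1, tenon2, tenon3, tenon4, tenon5, tenon6, tenon7, tenon8 in the frame of bin above 0.097 m), for 0.3 s.
At the end, for the whole second after the job is handed in: three, four or five tenons lie in the tray (inside its walls), all the others are still in the bin, and the bin stands at rest on the shelf behind the front strip, level within 3 degrees and facing the front within 11 degrees (((x of tenon1 in the frame of bin between -0.09 and 0.095 m and y of tenon1 in the frame of bin between -0.036 and 0.036 m and z of tenon1 in the frame of bin between 0.015 and 0.09 m) or (x of tenon1 in the frame of tray between -0.075 and 0.075 m and y of tenon1 in the frame of tray between -0.08 and 0.08 m and z of tenon1 in the frame of tray between 0 and 0.05 m)) and ((x of tenon2 in the frame of bin between -0.09 and 0.095 m and y of tenon2 in the frame of bin between -0.036 and 0.036 m and z of tenon2 in the frame of bin between 0.015 and 0.09 m) or (x of tenon2 in the frame of tray between -0.075 and 0.075 m and y of tenon2 in the frame of tray between -0.08 and 0.08 m and z of tenon2 in the frame of tray between 0 and 0.05 m)) and ((x of tenon3 in the frame of bin between -0.09 and 0.095 m and y of tenon3 in the frame of bin between -0.036 and 0.036 m and z of tenon3 in the frame of bin between 0.015 and 0.09 m) or (x of tenon3 in the frame of tray between -0.075 and 0.075 m and y of tenon3 in the frame of tray between -0.08 and 0.08 m and z of tenon3 in the frame of tray between 0 and 0.05 m)) and ((x of tenon4 in the frame of bin between -0.09 and 0.095 m and y of tenon4 in the frame of bin between -0.036 and 0.036 m and z of tenon4 in the frame of bin between 0.015 and 0.09 m) or (x of tenon4 in the frame of tray between -0.075 and 0.075 m and y of tenon4 in the frame of tray between -0.08 and 0.08 m and z of tenon4 in the frame of tray between 0 and 0.05 m)) and ((x of tenon5 in the frame of bin between -0.09 and 0.095 m and y of tenon5 in the frame of bin between -0.036 and 0.036 m and z of tenon5 in the frame of bin between 0.015 and 0.09 m) or (x of tenon5 in the frame of tray between -0.075 and 0.075 m and y of tenon5 in the frame of tray between -0.08 and 0.08 m and z of tenon5 in the frame of tray between 0 and 0.05 m)) and ((x of tenon6 in the frame of bin between -0.09 and 0.095 m and y of tenon6 in the frame of bin between -0.036 and 0.036 m and z of tenon6 in the frame of bin between 0.015 and 0.09 m) or (x of tenon6 in the frame of tray between -0.075 and 0.075 m and y of tenon6 in the frame of tray between -0.08 and 0.08 m and z of tenon6 in the frame of tray between 0 and 0.05 m)) and ((x of tenon7 in the frame of bin between -0.09 and 0.095 m and y of tenon7 in the frame of bin between -0.036 and 0.036 m and z of tenon7 in the frame of bin between 0.015 and 0.09 m) or (x of tenon7 in the frame of tray between -0.075 and 0.075 m and y of tenon7 in the frame of tray between -0.08 and 0.08 m and z of tenon7 in the frame of tray between 0 and 0.05 m)) and ((x of tenon8 in the frame of bin between -0.09 and 0.095 m and y of tenon8 in the frame of bin between -0.036 and 0.036 m and z of tenon8 in the frame of bin between 0.015 and 0.09 m) or (x of tenon8 in the frame of tray between -0.075 and 0.075 m and y of tenon8 in the frame of tray between -0.08 and 0.08 m and z of tenon8 in the frame of tray between 0 and 0.05 m)) and ((z of each of tenon1, tenon2, tenon3 in the frame of tray below 0.06 m or z of each of tenon1, tenon2, tenon4 in the frame of tray below 0.06 m or z of each of tenon1, tenon2, tenon5 in the frame of tray below 0.06 m or z of each of tenon1, tenon2, tenon6 in the frame of tray below 0.06 m or z of each of tenon1, tenon2, tenon7 in the frame of tray below 0.06 m or z of each of tenon1, tenon2, tenon8 in the frame of tray below 0.06 m or z of each of tenon1, tenon3, tenon4 in the frame of tray below 0.06 m or z of each of tenon1, tenon3, tenon5 in the frame of tray below 0.06 m or z of each of tenon1, tenon3, tenon6 in the frame of tray below 0.06 m or z of each of tenon1, tenon3, tenon7 in the frame of tray below 0.06 m or z of each of tenon1, tenon3, tenon8 in the frame of tray below 0.06 m or z of each of tenon1, tenon4, tenon5 in the frame of tray below 0.06 m or z of each of tenon1, tenon4, tenon6 in the frame of tray below 0.06 m or z of each of tenon1, tenon4, tenon7 in the frame of tray below 0.06 m or z of each of tenon1, tenon4, tenon8 in the frame of tray below 0.06 m or z of each of tenon1, tenon5, tenon6 in the frame of tray below 0.06 m or z of each of tenon1, tenon5, tenon7 in the frame of tray below 0.06 m or z of each of tenon1, tenon5, tenon8 in the frame of tray below 0.06 m or z of each of tenon1, tenon6, tenon7 in the frame of tray below 0.06 m) or (z of each of tenon1, tenon6, tenon8 in the frame of tray below 0.06 m or z of each of tenon1, tenon7, tenon8 in the frame of tray below 0.06 m or z of each of tenon2, tenon3, tenon4 in the frame of tray below 0.06 m or z of each of tenon2, tenon3, tenon5 in the frame of tray below 0.06 m or z of each of tenon2, tenon3, tenon6 in the frame of tray below 0.06 m or z of each of tenon2, tenon3, tenon7 in the frame of tray below 0.06 m or z of each of tenon2, tenon3, tenon8 in the frame of tray below 0.06 m or z of each of tenon2, tenon4, tenon5 in the frame of tray below 0.06 m or z of each of tenon2, tenon4, tenon6 in the frame of tray below 0.06 m or z of each of tenon2, tenon4, tenon7 in the frame of tray below 0.06 m or z of each of tenon2, tenon4, tenon8 in the frame of tray below 0.06 m or z of each of tenon2, tenon5, tenon6 in the frame of tray below 0.06 m or z of each of tenon2, tenon5, tenon7 in the frame of tray below 0.06 m or z of each of tenon2, tenon5, tenon8 in the frame of tray below 0.06 m or z of each of tenon2, tenon6, tenon7 in the frame of tray below 0.06 m or z of each of tenon2, tenon6, tenon8 in the frame of tray below 0.06 m or z of each of tenon2, tenon7, tenon8 in the frame of tray below 0.06 m or z of each of tenon3, tenon4, tenon5 in the frame of tray below 0.06 m or z of each of tenon3, tenon4, tenon6 in the frame of tray below 0.06 m) or (z of each of tenon3, tenon4, tenon7 in the frame of tray below 0.06 m or z of each of tenon3, tenon4, tenon8 in the frame of tray below 0.06 m or z of each of tenon3, tenon5, tenon6 in the frame of tray below 0.06 m or z of each of tenon3, tenon5, tenon7 in the frame of tray below 0.06 m or z of each of tenon3, tenon5, tenon8 in the frame of tray below 0.06 m or z of each of tenon3, tenon6, tenon7 in the frame of tray below 0.06 m or z of each of tenon3, tenon6, tenon8 in the frame of tray below 0.06 m or z of each of tenon3, tenon7, tenon8 in the frame of tray below 0.06 m or z of each of tenon4, tenon5, tenon6 in the frame of tray below 0.06 m or z of each of tenon4, tenon5, tenon7 in the frame of tray below 0.06 m or z of each of tenon4, tenon5, tenon8 in the frame of tray below 0.06 m or z of each of tenon4, tenon6, tenon7 in the frame of tray below 0.06 m or z of each of tenon4, tenon6, tenon8 in the frame of tray below 0.06 m or z of each of tenon4, tenon7, tenon8 in the frame of tray below 0.06 m or z of each of tenon5, tenon6, tenon7 in the frame of tray below 0.06 m or z of each of tenon5, tenon6, tenon8 in the frame of tray below 0.06 m or z of each of tenon5, tenon7, tenon8 in the frame of tray below 0.06 m or z of each of tenon6, tenon7, tenon8 in the frame of tray below 0.06 m)) and ((z of each of tenon1, tenon2, tenon3 in the frame of tray above 0.06 m or z of each of tenon1, tenon2, tenon4 in the frame of tray above 0.06 m or z of each of tenon1, tenon2, tenon5 in the frame of tray above 0.06 m or z of each of tenon1, tenon2, tenon6 in the frame of tray above 0.06 m or z of each of tenon1, tenon2, tenon7 in the frame of tray above 0.06 m or z of each of tenon1, tenon2, tenon8 in the frame of tray above 0.06 m or z of each of tenon1, tenon3, tenon4 in the frame of tray above 0.06 m or z of each of tenon1, tenon3, tenon5 in the frame of tray above 0.06 m or z of each of tenon1, tenon3, tenon6 in the frame of tray above 0.06 m or z of each of tenon1, tenon3, tenon7 in the frame of tray above 0.06 m or z of each of tenon1, tenon3, tenon8 in the frame of tray above 0.06 m or z of each of tenon1, tenon4, tenon5 in the frame of tray above 0.06 m or z of each of tenon1, tenon4, tenon6 in the frame of tray above 0.06 m or z of each of tenon1, tenon4, tenon7 in the frame of tray above 0.06 m or z of each of tenon1, tenon4, tenon8 in the frame of tray above 0.06 m or z of each of tenon1, tenon5, tenon6 in the frame of tray above 0.06 m or z of each of tenon1, tenon5, tenon7 in the frame of tray above 0.06 m or z of each of tenon1, tenon5, tenon8 in the frame of tray above 0.06 m or z of each of tenon1, tenon6, tenon7 in the frame of tray above 0.06 m) or (z of each of tenon1, tenon6, tenon8 in the frame of tray above 0.06 m or z of each of tenon1, tenon7, tenon8 in the frame of tray above 0.06 m or z of each of tenon2, tenon3, tenon4 in the frame of tray above 0.06 m or z of each of tenon2, tenon3, tenon5 in the frame of tray above 0.06 m or z of each of tenon2, tenon3, tenon6 in the frame of tray above 0.06 m or z of each of tenon2, tenon3, tenon7 in the frame of tray above 0.06 m or z of each of tenon2, tenon3, tenon8 in the frame of tray above 0.06 m or z of each of tenon2, tenon4, tenon5 in the frame of tray above 0.06 m or z of each of tenon2, tenon4, tenon6 in the frame of tray above 0.06 m or z of each of tenon2, tenon4, tenon7 in the frame of tray above 0.06 m or z of each of tenon2, tenon4, tenon8 in the frame of tray above 0.06 m or z of each of tenon2, tenon5, tenon6 in the frame of tray above 0.06 m or z of each of tenon2, tenon5, tenon7 in the frame of tray above 0.06 m or z of each of tenon2, tenon5, tenon8 in the frame of tray above 0.06 m or z of each of tenon2, tenon6, tenon7 in the frame of tray above 0.06 m or z of each of tenon2, tenon6, tenon8 in the frame of tray above 0.06 m or z of each of tenon2, tenon7, tenon8 in the frame of tray above 0.06 m or z of each of tenon3, tenon4, tenon5 in the frame of tray above 0.06 m or z of each of tenon3, tenon4, tenon6 in the frame of tray above 0.06 m) or (z of each of tenon3, tenon4, tenon7 in the frame of tray above 0.06 m or z of each of tenon3, tenon4, tenon8 in the frame of tray above 0.06 m or z of each of tenon3, tenon5, tenon6 in the frame of tray above 0.06 m or z of each of tenon3, tenon5, tenon7 in the frame of tray above 0.06 m or z of each of tenon3, tenon5, tenon8 in the frame of tray above 0.06 m or z of each of tenon3, tenon6, tenon7 in the frame of tray above 0.06 m or z of each of tenon3, tenon6, tenon8 in the frame of tray above 0.06 m or z of each of tenon3, tenon7, tenon8 in the frame of tray above 0.06 m or z of each of tenon4, tenon5, tenon6 in the frame of tray above 0.06 m or z of each of tenon4, tenon5, tenon7 in the frame of tray above 0.06 m or z of each of tenon4, tenon5, tenon8 in the frame of tray above 0.06 m or z of each of tenon4, tenon6, tenon7 in the frame of tray above 0.06 m or z of each of tenon4, tenon6, tenon8 in the frame of tray above 0.06 m or z of each of tenon4, tenon7, tenon8 in the frame of tray above 0.06 m or z of each of tenon5, tenon6, tenon7 in the frame of tray above 0.06 m or z of each of tenon5, tenon6, tenon8 in the frame of tray above 0.06 m or z of each of tenon5, tenon7, tenon8 in the frame of tray above 0.06 m or z of each of tenon6, tenon7, tenon8 in the frame of tray above 0.06 m)) and angle between bin's own z axis and vertical below 0.05 rad and x of bin in the frame of stock_shelf between -0.03 and 0.055 m and y of bin in the frame of stock_shelf between -0.24 and 0.24 m and z of bin in the frame of stock_shelf between 0.068 and 0.082 m and angle between the x axis of bin and the x axis of stock_shelf, either way round below 0.2 rad and linear speed of bin below 0.02 m/s); the robot touches nothing.
It fails at once if the fingers pushed or held a tenon (contact force between the fingers and tenon1 above 1 N or contact force between the fingers and tenon2 above 1 N or contact force between the fingers and tenon3 above 1 N or contact force between the fingers and tenon4 above 1 N or contact force between the fingers and tenon5 above 1 N or contact force between the fingers and tenon6 above 1 N or contact force between the fingers and tenon7 above 1 N or contact force between the fingers and tenon8 above 1 N).
It fails at once if the bin was tipped steeper than about 45 degrees (angle between bin's own z axis and vertical above 0.8 rad).
It fails at once if the bin's lower front edge was lifted off the shelf or pushed over its strip (z of bin_heel in the frame of stock_shelf above 0.1 m or x of bin_heel in the frame of stock_shelf above 0.128 m).
It fails at once if one of the other things was moved by more than 25 mm (distance of any of glue_pot, offcut, mallet, chisel, blank from where it was at the start of the episode above 0.025 m).
It also fails if it takes over 64 s, if anything falls off the work surface, if the arm or the gripper's body presses on something with over 40 N, if the wrist force passes 120 N, or if a joint passes its speed limit or range.

## Working session

There is one attempt and no reset: what is moved stays moved. The work goes in short steps, Python scripts to look and compute and a tool call to move; the robot and the scene stay as the last step left them, time stands still between calls to the robot, and variables do not carry over. Pictures are saved under pics/ and viewed, and the job is handed in when it is done.

Besides the shell and the picture viewer there is one more tool, called after "Request:" in YAML: its name, and indented under it one key for each argument. jog_arm: Moves the arm, as the interface text tells. Its arguments: {"type":"object","properties":{"dr":{"type":"array","items":{"type":"array","items":{"type":"number"}}},"slide":{"type":"array","items":{"type":"array","items":{"type":"number"}}},"gripper":{"type":"array","items":{"type":"number"}},"force":{"type":"number"}},"required":["dr","slide","gripper"]}

```bash
mkdir -p pics; cat > h.py <<'E'
from rig import observe, viewer, env
import numpy as np, cv2
def snap(n,f):
    d=viewer.get_image(n); cv2.imwrite('pics/'+f,d['pixels']); return d
def proj(d,X):
    r,_=cv2.Rodrigues(np.array(d['R'])); p,_=cv2.projectPoints(np.array(X,float).reshape(-1,3),r,np.array(d['t'],float),np.array(d['camera_matrix']),np.array(d['dist_coeffs'])); return p.reshape(-1,2)
def ray(d,uv,z):
    p=cv2.undistortPoints(np.array([[uv]],float),np.array(d['camera_matrix']),np.array(d['dist_coeffs']))[0,0]
    R=np.array(d['R']);C=-R.T@np.array(d['t']);v=R.T@np.array([p[0],p[1],1]); return C+v*(z-C[2])/v[2]
E
python3 - <<'E'
from h import *
import pickle
o=observe();print({k:np.round(v,3).tolist() for k,v in o.items()},env.tcp_to_tips)
for n in('scene','top','wrist'):
    d=snap(n,n+'0.png');pickle.dump(d,open(n+'0.pkl','wb'))
E
```

```text
{'time_s': 0.0, 'q': [-89.283, 21.841, 74.385, -0.001, 83.858, -12.334], 'qvel': [-0.089, -0.074, 0.037, -0.017, -0.024, -0.089], 'joint_efforts': [0.0, -44.846, -23.128, -0.0, 0.005, -0.0], 'position': [0.124, -0.535, 0.212], 'tool_rot': [[0.226, -0.974, -0.0], [-0.974, -0.226, 0.001], [-0.001, -0.0, -1.0]], 'ft_force': [0.197, -0.112, -0.068], 'wrist_torque': [0.006, -0.045, -0.002], 'grip_width': 0.085} 0.011
```

View pics/scene0.png

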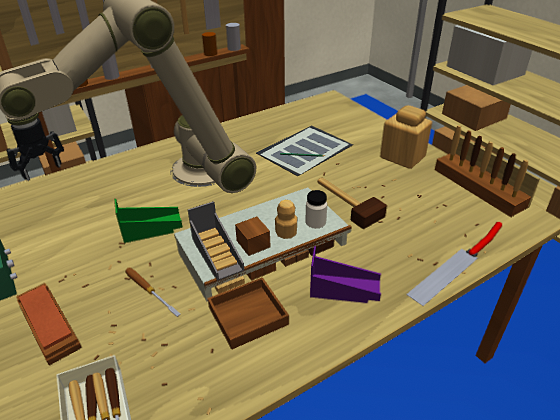

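View pics/top0.png

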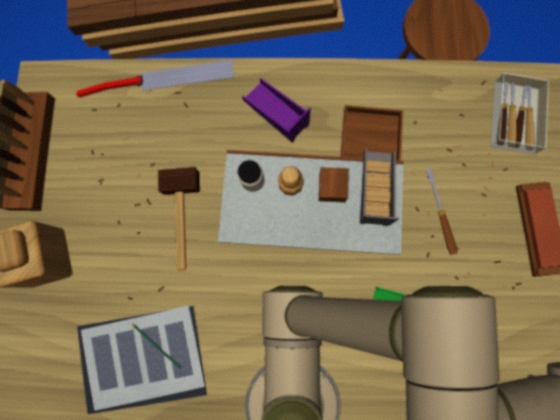

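View pics/wrist0.png

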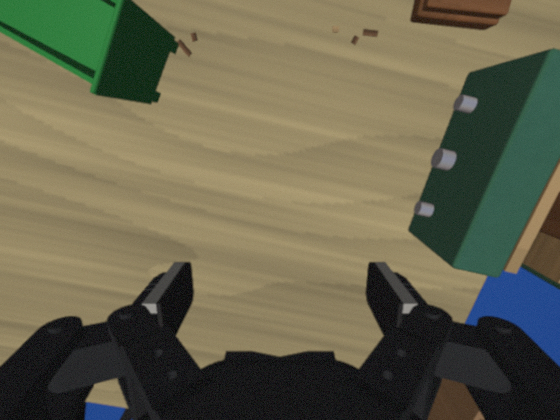

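The grey bin sits on the shelf, at top (378,186) and scene (212,240). The green one at scene (148,220) and the purple one at top (277,108) are look-alikes on the table. Next I'll confirm the bin in an enlarged crop.

```bash
python3 - <<'E'
from h import *
import pickle
a=cv2.imread('pics/top0.png')[90:270,205:425]; cv2.imwrite('pics/t1.png',cv2.resize(a,None,fx=3.6,fy=3.3,interpolation=3)[:600,:800])
a=cv2.imread('pics/scene0.png')[180:350,160:360]; cv2.imwrite('pics/s1.png',cv2.resize(a,None,fx=3.5,fy=3.5,interpolation=3))
d=pickle.load(open('top0.pkl','rb'))
for uv in((228,152),(404,163),(401,252),(219,242)): print(uv,ray(d,uv,.075).round(3))
E
```

```text
(228, 152) [0.641 0.179 0.075]
(404, 163) [ 0.617 -0.279  0.075]
(401, 252) [ 0.387 -0.265  0.075]
(219, 242) [0.405 0.192 0.075]
```

View pics/t1.png

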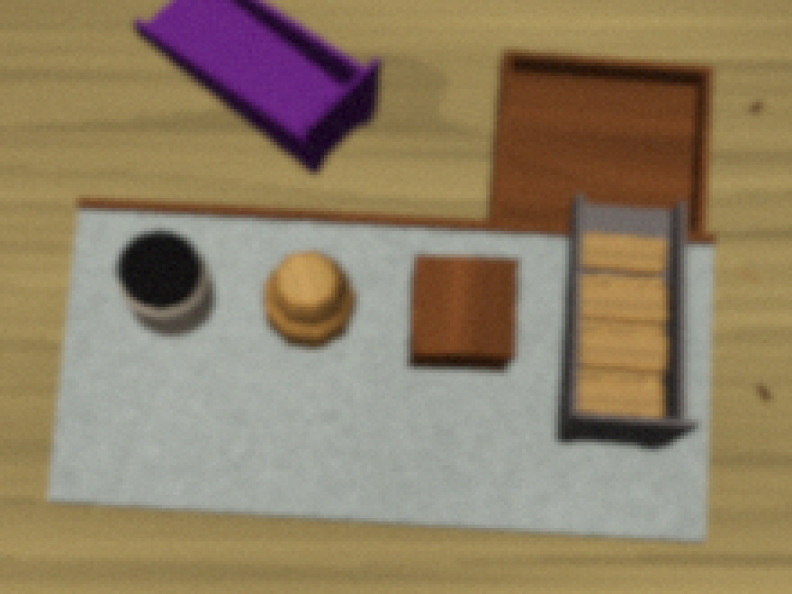

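View pics/s1.png

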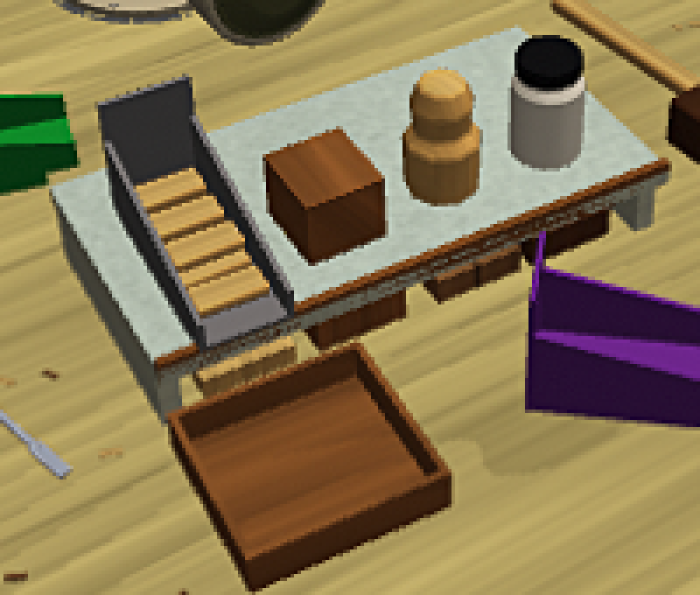

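```bash
cat > fit.py <<'E'
from h import *
from scipy.optimize import least_squares
def binpts(p,P,zdeck=.075):
    x,y,a=p; c,s=np.cos(a),np.sin(a); P=np.array(P)/1000
    return np.c_[x+c*P[:,0]-s*P[:,1], y+s*P[:,0]+c*P[:,1], zdeck+P[:,2]]
def fit(obs):  # list of (d, bin pts, uv)
    f=lambda p: np.concatenate([(proj(d,binpts(p,P))-np.array(uv)).ravel() for d,P,uv in obs])
    r=least_squares(f,[.52,-.2,-.05],loss='soft_l1'); return r.x, f(r.x)
E
python3 - <<'E'
from fit import *
import pickle
T=pickle.load(open('top0.pkl','rb'));S=pickle.load(open('scene0.pkl','rb'))
t=lambda u,v:(205+u/3.6,90+v/3.3)
s=lambda u,v:(160+u/3.5,180+v/3.5)
p,r=fit([(T,[(95,38,44),(95,-38,44),(-90,-38,122)],[t(575,197),t(686,204),t(694,427)]),
 (S,[(-90,-38,122),(-90,38,122),(95,38,44)],[s(100,103),s(190,78),s(293,290)])])
print(p[:2].round(4),np.degrees(p[2]),r.round(1))
L=[(-90,-38,122),(-90,38,122),(-90,38,16),(-90,-38,16),(-90,-38,122),(-90,-38,85),(95,-38,44),(95,-38,20),(95,38,20),(95,38,44),(-90,38,85)]
for d,n,(x0,y0),k in((T,'top0',(335,130),6),(S,'scene0',(165,190),5)):
    im=cv2.imread(f'pics/{n}.png');w,h=(90,100) if n=='top0' else(110,110)
    im=cv2.resize(im[y0:y0+h,x0:x0+w],None,fx=k,fy=k,interpolation=3)
    q=((proj(d,binpts(p,L))-[x0-.5,y0-.5])*k).astype(int); cv2.polylines(im,[q],False,(0,0,255),1); cv2.imwrite(f'pics/o_{n}.png',im)
# shelf
print([ray(T,t(*c),.075).round(3).tolist() for c in((78,207),(714,242),(705,541),(48,499))])
print('grip in bin', binpts(p,[(-90,0,95),(-90,0,0),(65,0,0)]).round(4), np.linalg.norm(p[:2]))
E
```

```text
[ 0.5447 -0.2014] -5.130348089802122 [ 0.3 -1.9 -0.3 -0.9 -0.3 -0.3 -0.8 -1.8 -0.2 -2.7 -0.6 -1. ]
[[0.639, 0.183, 0.075], [0.616, -0.277, 0.075], [0.382, -0.264, 0.075], [0.407, 0.194, 0.075]]
grip in bin [[ 0.455  -0.1933  0.17  ]
 [ 0.455  -0.1933  0.075 ]
 [ 0.6094 -0.2072  0.075 ]] 0.5807079273678638
```

View pics/o_top0.png

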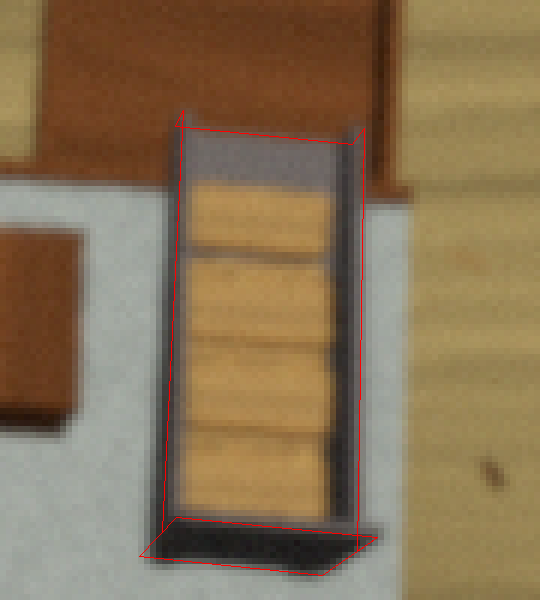

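View pics/o_scene0.png

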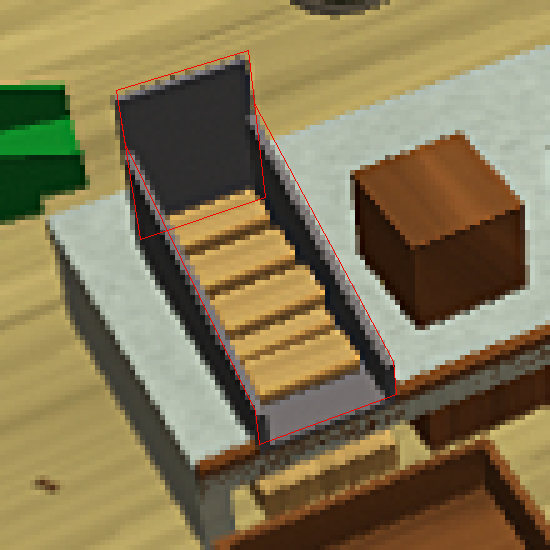

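The overlay fits: the bin is at about (0.545, -0.201) with yaw near -4°, matching the shelf's -3°, and the heel gap to the strip is about 5 mm. I'm moving to a point behind its back.

Request:
jog_arm:
  dr:
    - [0,0,0.1]
    - [0,0,0.1]
    - [0,0,0.08]
    - [0,0,0]
    - [0,0,0]
    - [0,0,0]
    - [0,0,0]
    - [0,0,0]
    - [0,0,0]
    - [0,0,0]
  slide:
    - [0,0,0]
    - [0,0,0]
    - [0,0,0]
    - [-0.032,-0.024,0]
    - [-0.032,-0.024,0]
    - [-0.032,-0.024,0]
    - [-0.032,-0.024,0]
    - [-0.032,-0.024,0]
    - [-0.032,-0.024,0]
    - [-0.032,-0.024,0]
  gripper: [-0.4,-0.4,-0.4,-0.4,-0.4,-0.4,-0.4,-0.4,-0.4,-0.4]

```text
time_s: 1.15
position: [0.3044, -0.3194, 0.2129]
tool_rot: [[-0.052, -0.999, -0.0], [-0.999, 0.052, 0.0], [-0.0, 0.0, -1.0]]
ft_force: [-0.3, -0.7, -0.6]
grip_width: 0.0254
```

Request:
jog_arm:
  dr:
    - [0,0,0]
    - [0,0,0]
    - [0,0,0]
    - [0,0,0]
    - [0,0,0]
    - [0,0,0]
    - [0,0,0]
    - [0,0,0]
    - [0,0,0]
    - [0,0,0]
  slide:
    - [-0.0165,-0.013,0.004]
    - [-0.0165,-0.013,0.004]
    - [-0.0165,-0.013,0.004]
    - [-0.0165,-0.013,0.004]
    - [-0.0165,-0.013,0.004]
    - [-0.0165,-0.013,0.004]
    - [-0.0165,-0.013,0.004]
    - [-0.0165,-0.013,0.004]
    - [0,0,0]
    - [0,0,0]
  gripper: [-0.4,-0.4,-0.4,-0.4,-0.4,-0.4,-0.4,-0.4,-0.4,-0.4]

```text
time_s: 2.15
position: [0.4143, -0.1945, 0.1808]
tool_rot: [[-0.051, -0.999, -0.0], [-0.999, 0.051, 0.0], [-0.0, 0.0, -1.0]]
ft_force: [-0.2, 0.1, 0.9]
grip_width: 0.0252
```

```bash
python3 - <<'E'
from h import *
for n,(x0,y0,w,h),k in(('top',(330,90,110,150),4),('scene',(120,130,200,200),3),):
    d=snap(n,n+'1.png');im=d['pixels'][y0:y0+h,x0:x0+w];cv2.imwrite(f'pics/c_{n}1.png',cv2.resize(im,None,fx=k,fy=k,interpolation=3))
snap('wrist','wrist1.png');o=observe();print(o['time_s'],o['ft_force'],o['position'])
E
```

```text
2.3 [ 0.11591011  0.75947296 -1.11616858] [ 0.41403959 -0.19510923  0.18108265]
```

View pics/c_top1.png

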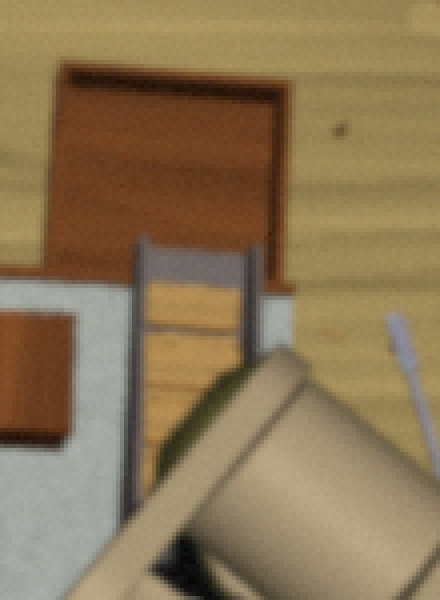

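View pics/c_scene1.png

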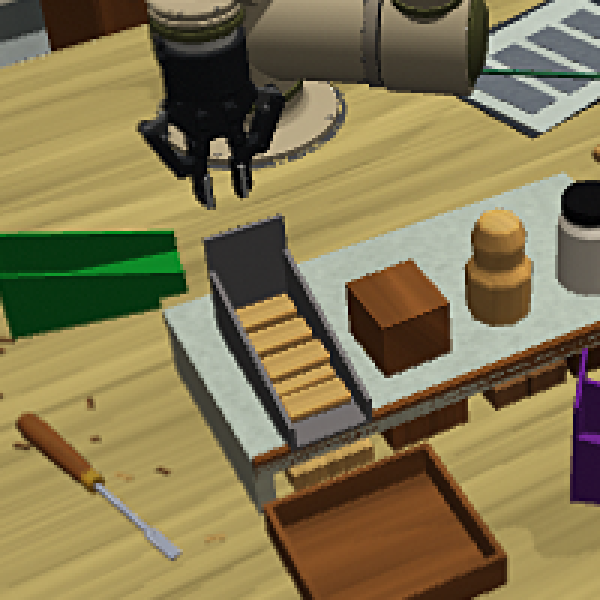

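View pics/wrist1.png

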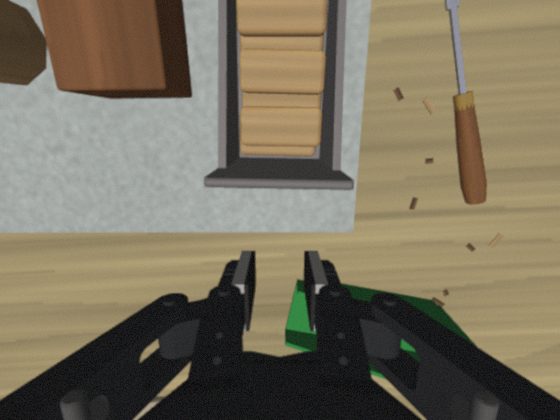

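The wrist view shows the bin's back edge running from (206,184) to (352,186). It is square to the tool and centred between the fingers at column 280. I'll measure the gap from here.

```bash
python3 - <<'E'
from h import *
d=viewer.get_image('wrist')
for uv in((206,184),(352,186),(206,179),(352,181)): print(ray(d,uv,.197).round(4))
print(ray(d,(281,233),.075), proj(d,[[.455,-.193,.197]]),observe()['position'])
# arc table: contact at height h above deck
for h in(85,95):
  for a in(0,4,8,12,16,20,24,28):
    t=np.radians(a);print(h,a,np.round([-155*np.cos(t)+h*np.sin(t)+155,155*np.sin(t)+h*np.cos(t)-h],1))
E
```

```text
[ 0.4596 -0.1605  0.197 ]
[ 0.4547 -0.2328  0.197 ]
[ 0.4621 -0.1608  0.197 ]
[ 0.4572 -0.2328  0.197 ]
[ 0.3857827  -0.19459454  0.075     ] [[272.02492156 189.65834347]] [ 0.41404645 -0.19509215  0.18106373]
85 0 [0. 0.]
85 4 [ 6.3 10.6]
85 8 [13.3 20.7]
85 12 [21.1 30.4]
85 16 [29.4 39.4]
85 20 [38.4 47.9]
85 24 [48.  55.7]
85 28 [58.  62.8]
95 0 [0. 0.]
95 4 [ 7.  10.6]
95 8 [14.7 20.6]
95 12 [23.1 30.2]
95 16 [32.2 39. ]
95 20 [41.8 47.3]
95 24 [52.  54.8]
95 28 [62.7 61.6]
```

Request:
jog_arm:
  dr:
    - [0,0,0]
    - [0,0,0]
    - [0,0,0]
    - [0,0,0]
    - [0,0,0]
    - [0,0,0]
    - [0,0,0]
    - [0,0,0]
    - [0,0,0]
    - [0,0,0]
  slide:
    - [0,-0.006,0]
    - [0,-0.006,0]
    - [0,-0.006,0]
    - [0,-0.006,0]
    - [0,-0.003,0]
    - [0,-0.002,0]
    - [0,-0.002,0]
    - [0,-0.002,0]
    - [0,-0.002,0]
    - [0,-0.001,0]
  gripper: [-0.4,-0.4,-0.4,-0.4,-0.4,-0.4,-0.4,-0.4,-0.4,-0.4]

```text
time_s: 3.35
position: [0.4505, -0.1964, 0.181]
tool_rot: [[-0.052, -0.999, 0.0], [-0.999, 0.052, -0.0], [0.0, -0.0, -1.0]]
ft_force: [0.0, -0.6, -0.1]
grip_width: 0.0258
```

```bash
cat > look.py <<'E'
from h import *
import sys
k=sys.argv[1]
a=viewer.get_image('scene')['pixels'][190:350,150:310]; b=viewer.get_image('wrist')['pixels']
A=cv2.resize(a,(560,560),interpolation=3); B=cv2.resize(b,(240,180))
c=np.zeros((560,800,3),np.uint8);c[:,:560]=A;c[:180,560:]=B
t=viewer.get_image('top')['pixels'][100:240,345:425]; c[190:560,560:560+212]=cv2.resize(t,(212,370),interpolation=3)
cv2.imwrite(f'pics/L{k}.png',c);o=observe();print(o['time_s'],np.round(o['ft_force'],2),np.round(o['position'],4))
E
python3 look.py 1
```

```text
3.5 [0.31 1.38 0.63] [ 0.4503 -0.1963  0.1809]
```

View pics/L1.png

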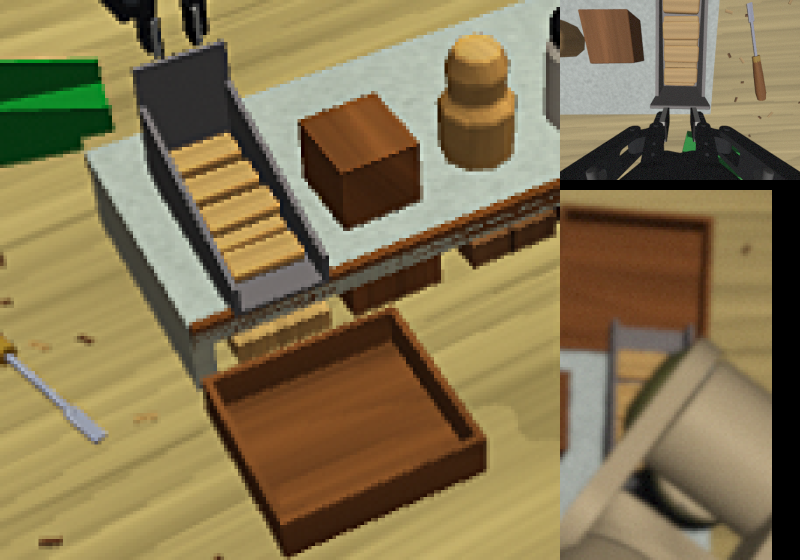

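Request:
jog_arm:
  dr:
    - [0,0,0]
    - [0,0,0]
    - [0,0,0]
    - [0,0,0]
    - [0,0,0]
    - [0,0,0]
    - [0,0,0]
    - [0,0,0]
    - [0,0,0]
    - [0,0,0]
  slide:
    - [0,-0.001,0]
    - [0,-0.001,0]
    - [0,-0.001,0]
    - [0,-0.001,0]
    - [0,-0.001,0]
    - [0,-0.001,0]
    - [0,-0.001,0]
    - [0,-0.001,0]
    - [0,-0.001,0]
    - [0,-0.001,0]
  gripper: [-0.4,-0.4,-0.4,-0.4,-0.4,-0.4,-0.4,-0.4,-0.4,-0.4]

```text
time_s: 4.5
position: [0.4604, -0.1968, 0.1809]
tool_rot: [[-0.052, -0.999, -0.0], [-0.999, 0.052, 0.0], [-0.0, 0.0, -1.0]]
ft_force: [-0.6, -0.3, 0.5]
grip_width: 0.0256
```

```bash
python3 look.py 2
```

```text
4.65 [1.11 0.65 0.55] [ 0.4604 -0.1969  0.1809]
```

View pics/L2.png

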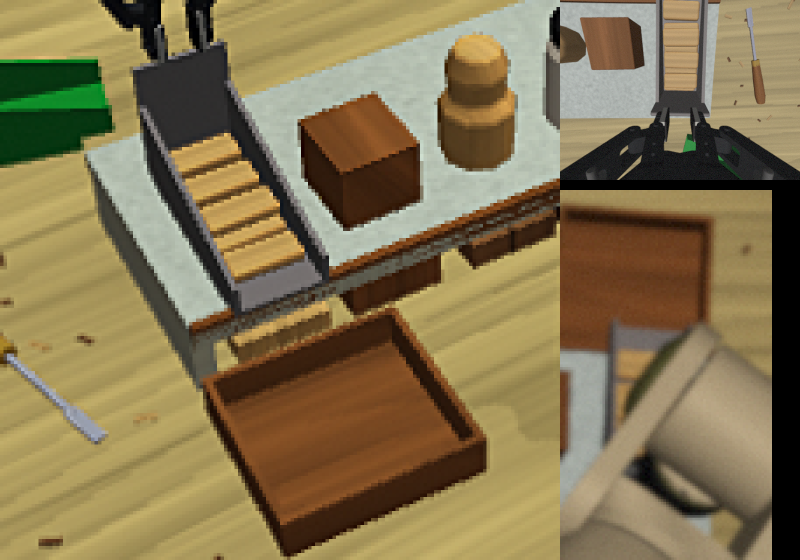

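```bash
python3 - <<'E'
from h import *
d=viewer.get_image('wrist')
cv2.imwrite('pics/w2.png',cv2.resize(d['pixels'][180:380,180:380],None,fx=3,fy=3,interpolation=3))
p=observe()['position']
print(proj(d,[[p[0],p[1],p[2]-.011]]))
for r in(100,): pass
E
```

```text
[[280.34444976 244.37923363]]
```

View pics/w2.png

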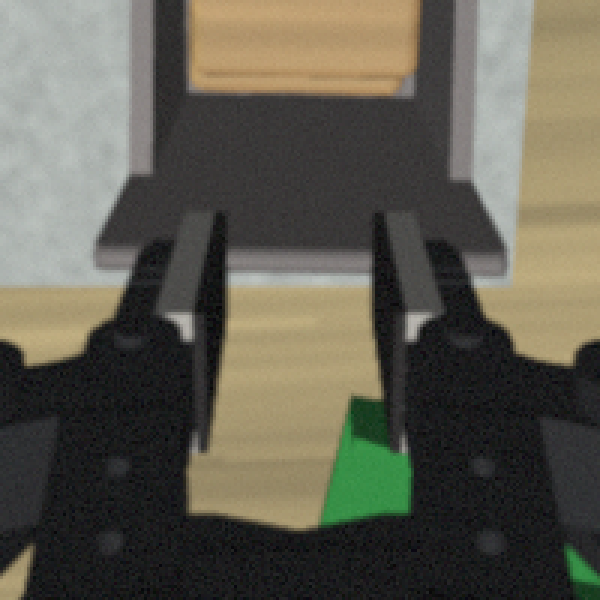

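```bash
python3 - <<'E'
from h import *
d=viewer.get_image('wrist')
R=np.array(d['R']);print('cam',-R.T@d['t'],R[2])
for uv in((212,262.5),(348,262.5),(212,270),(349,271)): print(ray(d,uv,.197).round(4))
print(ray(d,(280,275),.075))
p=observe()['position']
for z in(.17,.181,.197): print(z,proj(d,[[p[0],p[1],z],[p[0]-.011,p[1],z],[p[0]+.011,p[1],z]]).round(0).tolist())
E
```

```text
cam [ 0.53218259 -0.19995655  0.3407183 ] [-0.28452042  0.01489647 -0.95855424]
[ 0.4632 -0.1601  0.197 ]
[ 0.4593 -0.2331  0.197 ]
[ 0.4588 -0.1596  0.197 ]
[ 0.4542 -0.2337  0.197 ]
[ 0.38717614 -0.19299963  0.075     ]
0.17 [[280.0, 244.0], [281.0, 260.0], [279.0, 228.0]]
0.181 [[280.0, 252.0], [281.0, 268.0], [279.0, 234.0]]
0.197 [[281.0, 264.0], [282.0, 282.0], [280.0, 245.0]]
```

```bash
python3 - <<'E'
from h import *
d=viewer.get_image('wrist')
print(np.array(d['camera_matrix'])[0,0])
p=observe()['position']
for z in(.165,.17,.175,.18,.19,.2,.21):
  for dx in(-.011,0,.011):
    q=proj(d,[[p[0]+dx,p[1]+.0127,z],[p[0]+dx,p[1]-.0127,z]]);print(z,dx,q[0].round(1),(q[1]-q[0])[0].round(1))
a=d['pixels'][225:345,225:335];cv2.imwrite('pics/w3.png',np.clip(cv2.resize(a,None,fx=5,fy=5,interpolation=3)*2.0,0,255))
E
```

```text
293.60077657911194
0.165 -0.011 [261.8 257.9] 38.8
0.165 0 [260.7 242.3] 39.4
0.165 0.011 [259.4 226.2] 40.1
0.17 -0.011 [261.4 261.3] 39.8
0.17 0 [260.2 245.4] 40.5
0.17 0.011 [258.9 228.9] 41.1
0.175 -0.011 [260.9 264.9] 40.8
0.175 0 [259.7 248.6] 41.5
0.175 0.011 [258.3 231.7] 42.3
0.18 -0.011 [260.4 268.7] 42.0
0.18 0 [259.1 252. ] 42.7
0.18 0.011 [257.8 234.7] 43.5
0.19 -0.011 [259.4 276.9] 44.4
0.19 0 [257.9 259.4] 45.2
0.19 0.011 [256.5 241.2] 46.0
0.2 -0.011 [258.1 286.1] 47.1
0.2 0 [256.6 267.7] 48.0
0.2 0.011 [255.  248.5] 48.9
0.21 -0.011 [256.8 296.6] 50.1
0.21 0 [255.1 277.1] 51.1
0.21 0.011 [253.4 256.8] 52.2[ WARN:0@0.575] global loadsave.cpp:1063 imwrite_ Unsupported depth image for selected encoder is fallbacked to CV_8U.
```

View pics/w3.png

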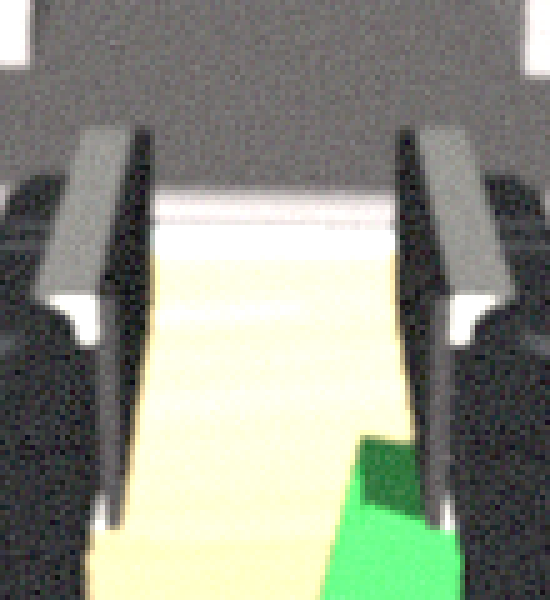

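```bash
python3 - <<'E'
from h import *
import pickle
d=pickle.load(open('scene0.pkl','rb'))
for z in(.17,.18,.19,.2): print(z,proj(d,[[.414+.0,-.195-.017,z],[.414,-.195+.017,z]]).round(1).tolist())
a=cv2.imread('pics/scene1.png')[150:230,150:250];cv2.imwrite('pics/s3.png',cv2.resize(a,None,fx=7,fy=7,interpolation=3))
E
```

```text
0.17 [[189.9, 206.1], [200.9, 202.1]]
0.18 [[189.4, 203.3], [200.5, 199.2]]
0.19 [[188.9, 200.4], [200.1, 196.4]]
0.2 [[188.5, 197.5], [199.7, 193.5]]
```

View pics/s3.png

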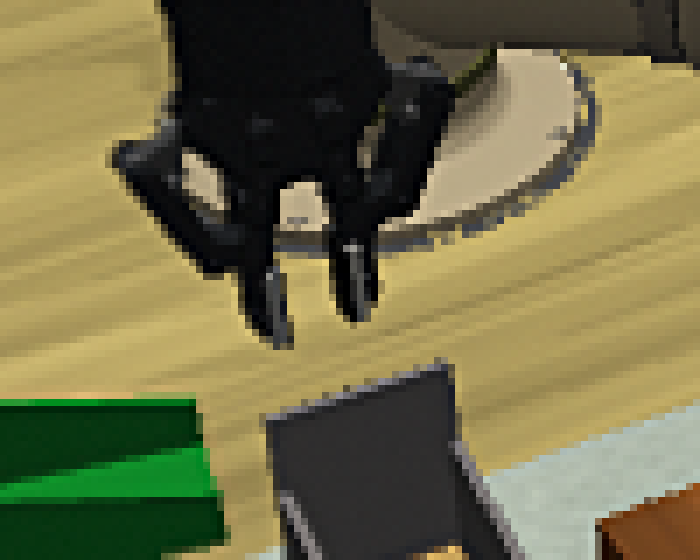

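The tip corners in the wrist and scene crops put the fingertips at z ≈ 0.195–0.20, so at this opening they hover just above the back wall. I'll back off and go 33 mm lower.

Request:
jog_arm:
  dr:
    - [0,0,0]
    - [0,0,0]
    - [0,0,0]
    - [0,0,0]
    - [0,0,0]
    - [0,0,0]
    - [0,0,0]
    - [0,0,0]
    - [0,0,0]
    - [0,0,0]
  slide:
    - [0,0.01,0]
    - [0,0.01,0]
    - [0,0.01,0]
    - [0,0,0]
    - [0,0,0.01]
    - [0,0,0.01]
    - [0,0,0.01]
    - [0,0,0.003]
    - [0,0,0]
    - [0,0,0]
  gripper: [-0.4,-0.4,-0.4,-0.4,-0.4,-0.4,-0.4,-0.4,-0.4,-0.4]

```text
time_s: 5.8
position: [0.4306, -0.1954, 0.148]
tool_rot: [[-0.052, -0.999, 0.0], [-0.999, 0.052, -0.0], [0.0, -0.0, -1.0]]
ft_force: [-0.2, 0.1, 0.5]
grip_width: 0.0256
```

```bash
python3 look.py 3; python3 - <<'E'
from h import *
d=viewer.get_image('wrist')
cv2.imwrite('pics/w4.png',cv2.resize(d['pixels'][150:350,180:380],None,fx=3,fy=3,interpolation=3))
E
```

```text
5.95 [ 0.28 -0.32 -0.66] [ 0.4306 -0.1954  0.1482]
```

View pics/w4.png

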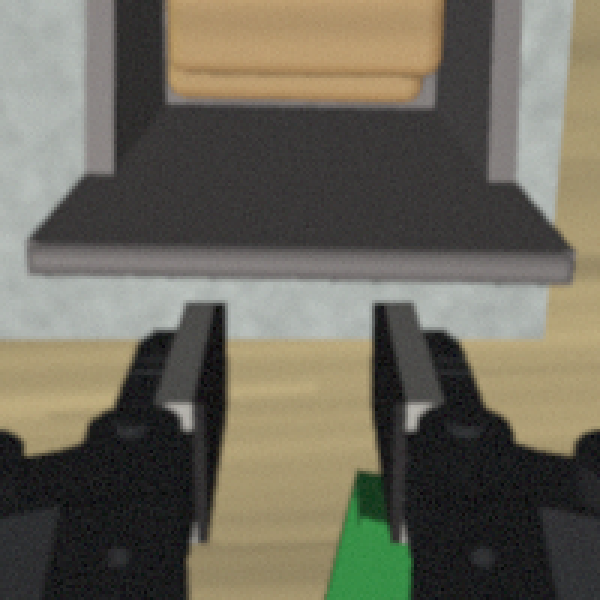

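View pics/L3.png

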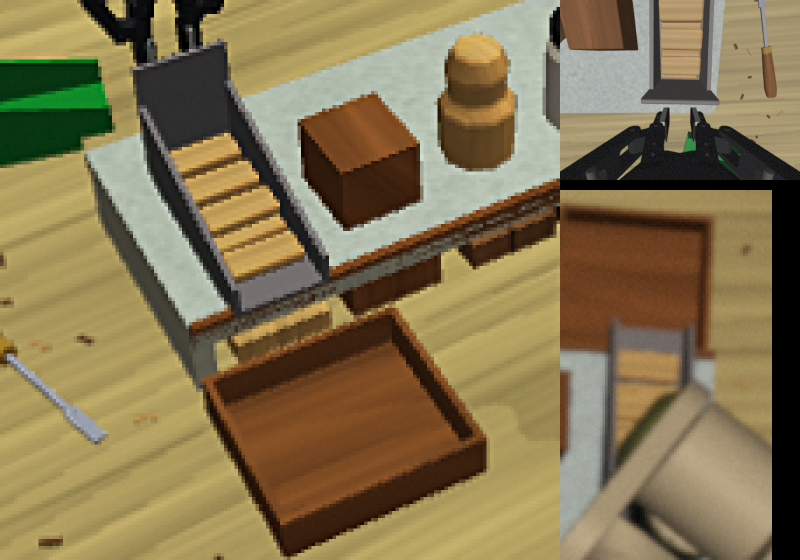

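Request:
jog_arm:
  dr:
    - [0,0,0]
    - [0,0,0]
    - [0,0,0]
    - [0,0,0]
    - [0,0,0]
    - [0,0,0]
    - [0,0,0]
    - [0,0,0]
    - [0,0,0]
    - [0,0,0]
  slide:
    - [0,-0.003,0]
    - [0,-0.003,0]
    - [0,-0.003,0]
    - [0,-0.002,0]
    - [0,-0.0015,0]
    - [0,-0.0015,0]
    - [0,-0.0015,0]
    - [0,-0.0015,0]
    - [0,-0.0015,0]
    - [0,-0.0015,0]
  gripper: [-0.4,-0.4,-0.4,-0.4,-0.4,-0.4,-0.4,-0.4,-0.4,-0.4]

```text
time_s: 7.0
position: [0.4503, -0.1963, 0.1479]
tool_rot: [[-0.052, -0.999, -0.0], [-0.999, 0.052, 0.0], [-0.0, 0.0, -1.0]]
ft_force: [-2.9, -0.2, 0.4]
grip_width: 0.0257
```

```bash
python3 look.py 4
```

```text
7.15 [-1.81  0.02 -0.76] [ 0.4506 -0.1964  0.1479]
```

View pics/L4.png

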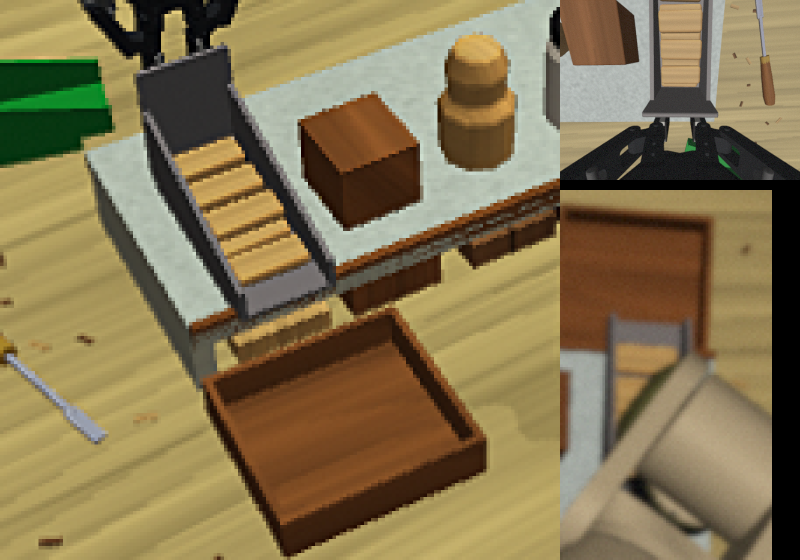

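Contact made at about 2–3 N, and the bin has slid up to the strip. Now I'll tip it along the arc.

Request:
jog_arm:
  dr:
    - [0,0,0]
    - [0,0,0]
    - [0,0,0]
    - [0,0,0]
    - [0,0,0]
    - [0,0,0]
    - [0,0,0]
    - [0,0,0]
    - [0,0,0]
    - [0,0,0]
  slide:
    - [0,-0.0015,-0.001]
    - [0,-0.0015,-0.001]
    - [0,-0.0015,-0.002]
    - [0,-0.0015,-0.002]
    - [0,-0.0015,-0.002]
    - [0,-0.0015,-0.002]
    - [0,-0.0015,-0.002]
    - [0,-0.0015,-0.002]
    - [0,-0.0015,-0.002]
    - [0,-0.0015,-0.002]
  gripper: [-0.4,-0.4,-0.4,-0.4,-0.4,-0.4,-0.4,-0.4,-0.4,-0.4]

```text
time_s: 8.15
position: [0.4646, -0.1969, 0.1662]
tool_rot: [[-0.052, -0.999, -0.002], [-0.999, 0.052, 0.0], [-0.0, 0.002, -1.0]]
ft_force: [-7.5, 1.2, 3.7]
grip_width: 0.0256
```

```bash
python3 look.py 5
```

```text
8.3 [-8.67  0.78  2.85] [ 0.4646 -0.197   0.1663]
```

View pics/L5.png

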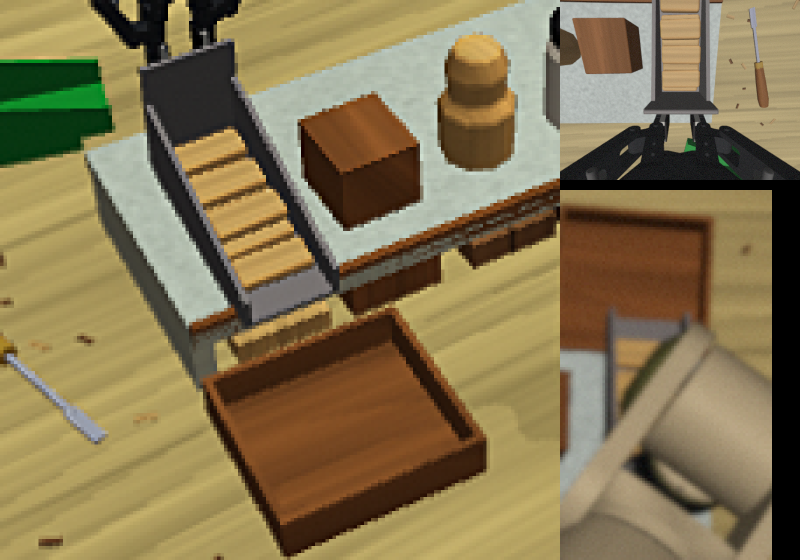

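```bash
cat > tilt.py <<'E'
from h import *
import pickle
S=pickle.load(open('scene0.pkl','rb'))
from scipy.optimize import least_squares
YAW=np.radians(-3.5)
def pts(hx,hy,th,P,yaw=YAW):
    P=np.array(P,float)/1000-[.065,0,0]
    c,s=np.cos(th),np.sin(th); X=c*P[:,0]+s*P[:,2]; Z=-s*P[:,0]+c*P[:,2]; Y=P[:,1]
    c,s=np.cos(yaw),np.sin(yaw); return np.c_[hx+c*X-s*Y,hy+s*X+c*Y,.075+Z]
# corners: back top left(-y), back top right(+y), mouth top right(+y)
def tilt(uv,P=[(-90,-38,122),(-90,38,122),(95,38,44)]):
    f=lambda p:(proj(S,pts(p[0],p[1],p[2],P))-np.array(uv)).ravel()
    r=least_squares(f,[.61,-.207,0]);return r.x[0],r.x[1],np.degrees(r.x[2]),f(r.x)
E
python3 - <<'E'
from tilt import *
s=lambda u,v:(150-.36+u/3.5,190-.36+v/3.5)
for n,uv in(('L3',[(133,72),(226,40),(328,260)]),('L4',[(137,76),(228,45),(334,265)]),('L5',[(139,71),(234,38),(340,261)])):
    r=tilt([s(*q) for q in uv]);print(n,np.round(r[:3],4),r[3].round(1))
E
python3 - <<'E'
import cv2
a=[cv2.imread(f'pics/L{i}.png')[20:320,100:360] for i in(3,4,5)]
cv2.imwrite('pics/cmp.png',cv2.hconcat(a))
E
```

```text
L3 [ 0.6178 -0.2088  0.9552] [-0.5 -0.4 -0.7  0.2  1.1  0. ]
L4 [ 0.6244 -0.2085  0.646 ] [-0.5 -0.2 -0.2  0.1  0.7 -0. ]
L5 [ 0.6211 -0.2036  1.9772] [ 0.3 -0.5 -0.5  0.4  0.2  0.1]
```

View pics/cmp.png

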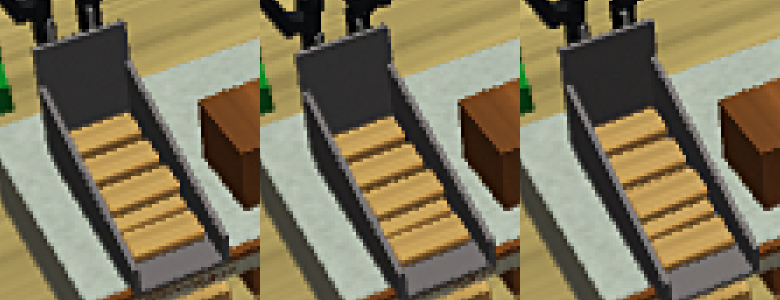

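Request:
jog_arm:
  dr:
    - [0,0,0]
    - [0,0,0]
    - [0,0,0]
    - [0,0,0]
    - [0,0,0]
    - [0,0,0]
    - [0,0,0]
    - [0,0,0]
    - [0,0,0]
    - [0,0,0]
  slide:
    - [0,-0.0016,-0.002]
    - [0,-0.0016,-0.002]
    - [0,-0.0016,-0.002]
    - [0,-0.0016,-0.002]
    - [0,-0.0016,-0.002]
    - [0,-0.0016,-0.002]
    - [0,0,0]
    - [0,0,0]
    - [0,0,0]
    - [0,0,0]
  gripper: [-0.4,-0.4,-0.4,-0.4,-0.4,-0.4,-0.4,-0.4,-0.4,-0.4]

```text
time_s: 9.3
position: [0.4744, -0.1975, 0.1783]
tool_rot: [[-0.052, -0.999, -0.001], [-0.999, 0.052, 0.0], [0.0, 0.001, -1.0]]
ft_force: [-7.4, 0.3, 2.9]
grip_width: 0.0261
```

```bash
python3 look.py 6
```

```text
9.45 [-6.34  0.61  1.84] [ 0.4745 -0.1975  0.1783]
```

View pics/L6.png

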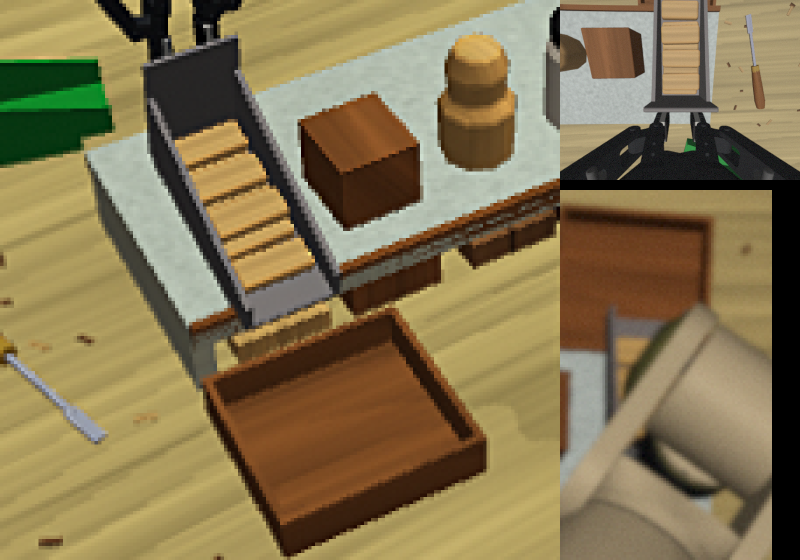

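```bash
python3 - <<'E'
from tilt import *
s=lambda u,v:(150-.36+u/3.5,190-.36+v/3.5)
P=[(-90,-38,122),(-90,38,122),(95,38,44),(95,-38,20),(95,38,20)]
# heel fixed at strip: predicted pixels in L frame vs theta
for th in(0,4,8,10,12,16,20,24):
    q=proj(S,pts(.6135,-.206,np.radians(th),P)); print(th,((q-[150-.36,190-.36])*3.5).round(0).astype(int).tolist())
E
```

```text
0 [[132, 68], [224, 38], [332, 254], [240, 314], [334, 277]]
4 [[134, 63], [227, 33], [334, 259], [241, 317], [335, 280]]
8 [[137, 59], [230, 29], [336, 263], [242, 320], [336, 284]]
10 [[139, 58], [232, 28], [337, 266], [242, 322], [336, 285]]
12 [[140, 57], [234, 27], [337, 268], [242, 324], [336, 287]]
16 [[144, 56], [239, 25], [339, 273], [243, 327], [337, 290]]
20 [[148, 56], [244, 25], [341, 278], [244, 329], [338, 292]]
24 [[153, 57], [250, 25], [342, 282], [244, 332], [338, 295]]
```

Request:
jog_arm:
  dr:
    - [0,0,0]
    - [0,0,0]
    - [0,0,0]
    - [0,0,0]
    - [0,0,0]
    - [0,0,0]
    - [0,0,0]
    - [0,0,0]
    - [0,0,0]
    - [0,0,0]
  slide:
    - [0,-0.002,-0.002]
    - [0,-0.002,-0.002]
    - [0,-0.002,-0.002]
    - [0,-0.002,-0.002]
    - [0,0,0]
    - [0,0,0]
    - [0,0,0]
    - [0,0,0]
    - [0,0.002,0.002]
    - [0,0.002,0.002]
  gripper: [-0.4,-0.4,-0.4,-0.4,-0.4,-0.4,-0.4,-0.4,-0.4,-0.4]

```text
time_s: 10.45
position: [0.4783, -0.1977, 0.1824]
tool_rot: [[-0.052, -0.999, -0.001], [-0.999, 0.052, -0.0], [0.0, 0.001, -1.0]]
ft_force: [-7.3, 0.9, 3.8]
grip_width: 0.0256
```

```bash
python3 look.py 7
```

```text
10.6 [-7.63  0.61  3.7 ] [ 0.4783 -0.1977  0.1824]
```

View pics/L7.png

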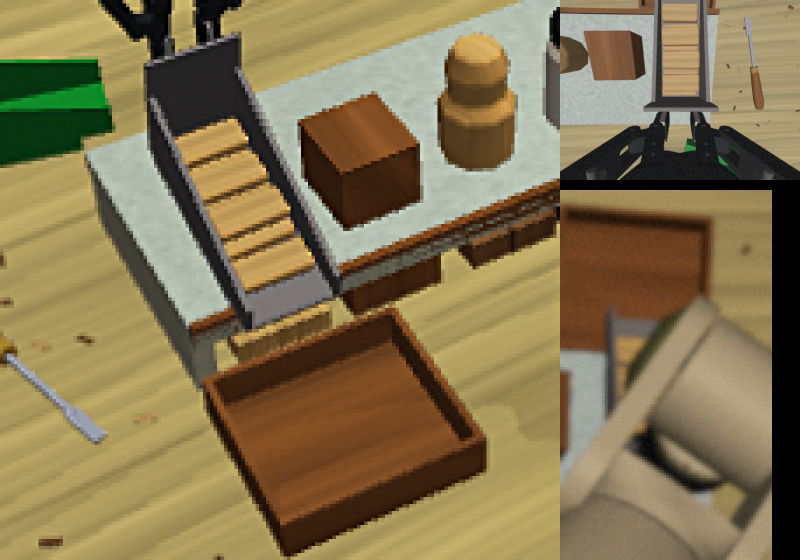

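No slide yet. The tilt is about 11° and the tenons haven't moved. I'll raise the peak in pulses, each one lowering again within the same call.

Request:
jog_arm:
  dr:
    - [0,0,0]
    - [0,0,0]
    - [0,0,0]
    - [0,0,0]
    - [0,0,0]
    - [0,0,0]
    - [0,0,0]
    - [0,0,0]
    - [0,0,0]
    - [0,0,0]
  slide:
    - [0,-0.0025,-0.0025]
    - [0,-0.0025,-0.0025]
    - [0,-0.0025,-0.0025]
    - [0,-0.0025,-0.0025]
    - [0,0,0]
    - [0,0,0]
    - [0,0,0]
    - [0,0,0]
    - [0,0.0025,0.0025]
    - [0,0.0025,0.0025]
  gripper: [-0.4,-0.4,-0.4,-0.4,-0.4,-0.4,-0.4,-0.4,-0.4,-0.4]

```text
time_s: 11.6
position: [0.4834, -0.198, 0.1875]
tool_rot: [[-0.052, -0.999, -0.001], [-0.999, 0.052, -0.0], [0.0, 0.001, -1.0]]
ft_force: [-7.5, 0.4, 4.8]
grip_width: 0.0254
```

```bash
python3 look.py 8
```

```text
11.75 [-8.51  0.76  4.57] [ 0.4833 -0.198   0.1874]
```

View pics/L8.png

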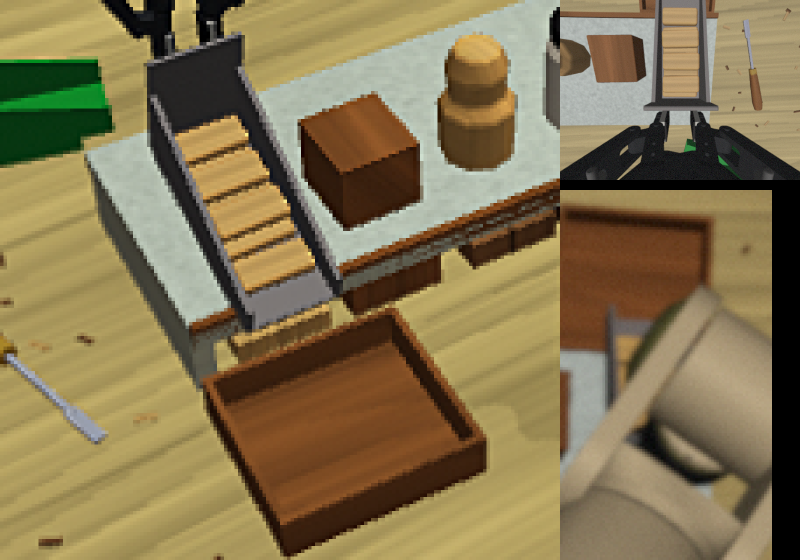

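Request:
jog_arm:
  dr:
    - [0,0,0]
    - [0,0,0]
    - [0,0,0]
    - [0,0,0]
    - [0,0,0]
    - [0,0,0]
    - [0,0,0]
    - [0,0,0]
    - [0,0,0]
    - [0,0,0]
  slide:
    - [0,-0.0025,-0.0023]
    - [0,-0.0025,-0.0023]
    - [0,-0.0025,-0.0023]
    - [0,-0.0015,-0.0013]
    - [0,0,0]
    - [0,0,0]
    - [0,0,0]
    - [0,0.003,0.0028]
    - [0,0.003,0.0027]
    - [0,0,0]
  gripper: [-0.4,-0.4,-0.4,-0.4,-0.4,-0.4,-0.4,-0.4,-0.4,-0.4]

```text
time_s: 12.75
position: [0.486, -0.1981, 0.19]
tool_rot: [[-0.052, -0.999, -0.001], [-0.999, 0.052, -0.0], [0.0, 0.001, -1.0]]
ft_force: [-8.4, 0.5, 5.2]
grip_width: 0.0258
```

```bash
python3 look.py 9
```

```text
12.9 [-7.26  1.17  4.72] [ 0.4864 -0.1982  0.1903]
```

View pics/L9.png

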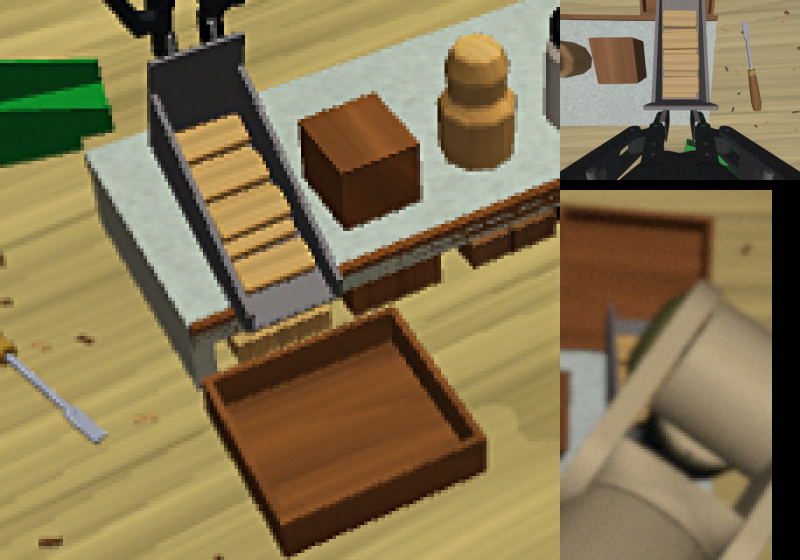

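Request:
jog_arm:
  dr:
    - [0,0,0]
    - [0,0,0]
    - [0,0,0]
    - [0,0,0]
    - [0,0,0]
    - [0,0,0]
    - [0,0,0]
    - [0,0,0]
    - [0,0,0]
    - [0,0,0]
  slide:
    - [0,-0.003,-0.0027]
    - [0,-0.003,-0.0027]
    - [0,-0.003,-0.0026]
    - [0,-0.001,-0.001]
    - [0,0,0]
    - [0,0,0]
    - [0,0,0]
    - [0,0.0035,0.003]
    - [0,0.003,0.003]
    - [0,0,0]
  gripper: [-0.4,-0.4,-0.4,-0.4,-0.4,-0.4,-0.4,-0.4,-0.4,-0.4]

```text
time_s: 13.9
position: [0.4894, -0.1983, 0.193]
tool_rot: [[-0.052, -0.999, -0.001], [-0.999, 0.052, -0.0], [0.0, 0.001, -1.0]]
ft_force: [-7.9, -0.0, 6.1]
grip_width: 0.0255
```

```bash
python3 look.py 10
```

```text
14.05 [-7.33  0.82  6.67] [ 0.4898 -0.1984  0.1933]
```

View pics/L10.png

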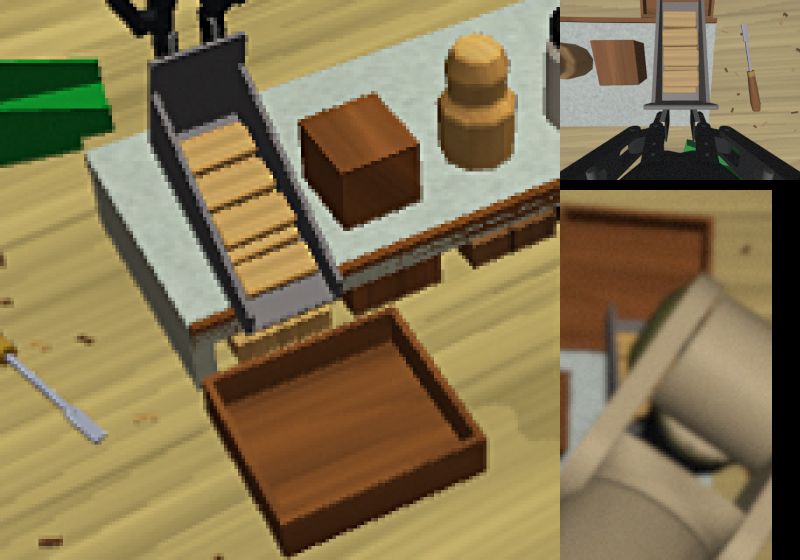

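At the ~18° peak the row of tenons slid about 10 mm and stopped. I'll repeat to the same peak.

Request:
jog_arm:
  dr:
    - [0,0,0]
    - [0,0,0]
    - [0,0,0]
    - [0,0,0]
    - [0,0,0]
    - [0,0,0]
    - [0,0,0]
    - [0,0,0]
    - [0,0,0]
    - [0,0,0]
  slide:
    - [0,-0.0035,-0.003]
    - [0,-0.003,-0.003]
    - [0,0,0]
    - [0,0,0]
    - [0,0,0]
    - [0,0,0]
    - [0,0.0035,0.003]
    - [0,0.003,0.003]
    - [0,0,0]
    - [0,0,0]
  gripper: [-0.4,-0.4,-0.4,-0.4,-0.4,-0.4,-0.4,-0.4,-0.4,-0.4]

```text
time_s: 15.05
position: [0.4896, -0.1984, 0.1931]
tool_rot: [[-0.052, -0.999, -0.001], [-0.999, 0.052, -0.0], [0.0, 0.001, -1.0]]
ft_force: [-8.8, 1.0, 7.4]
grip_width: 0.0257
```

```bash
python3 look.py 11
```

```text
15.2 [-9.34  0.35  6.68] [ 0.4897 -0.1984  0.1932]
```

View pics/L11.png

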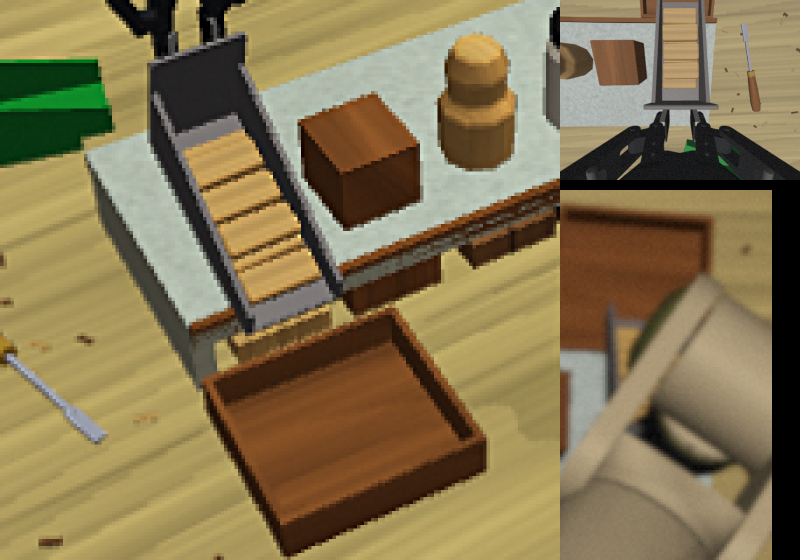

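Request:
jog_arm:
  dr:
    - [0,0,0]
    - [0,0,0]
    - [0,0,0]
    - [0,0,0]
    - [0,0,0]
    - [0,0,0]
    - [0,0,0]
    - [0,0,0]
    - [0,0,0]
    - [0,0,0]
  slide:
    - [0,-0.0035,-0.003]
    - [0,-0.003,-0.003]
    - [0,0,0]
    - [0,0,0]
    - [0,0,0]
    - [0,0,0]
    - [0,0,0]
    - [0,0.0035,0.003]
    - [0,0.003,0.003]
    - [0,0,0]
  gripper: [-0.4,-0.4,-0.4,-0.4,-0.4,-0.4,-0.4,-0.4,-0.4,-0.4]

```text
time_s: 16.2
position: [0.4892, -0.1983, 0.1928]
tool_rot: [[-0.052, -0.999, -0.002], [-0.999, 0.052, -0.0], [0.0, 0.002, -1.0]]
ft_force: [-8.7, 0.2, 8.1]
grip_width: 0.0258
```

```bash
python3 look.py 12
```

```text
16.35 [-8.46  0.87  7.56] [ 0.4896 -0.1984  0.1931]
```

View pics/L12.png

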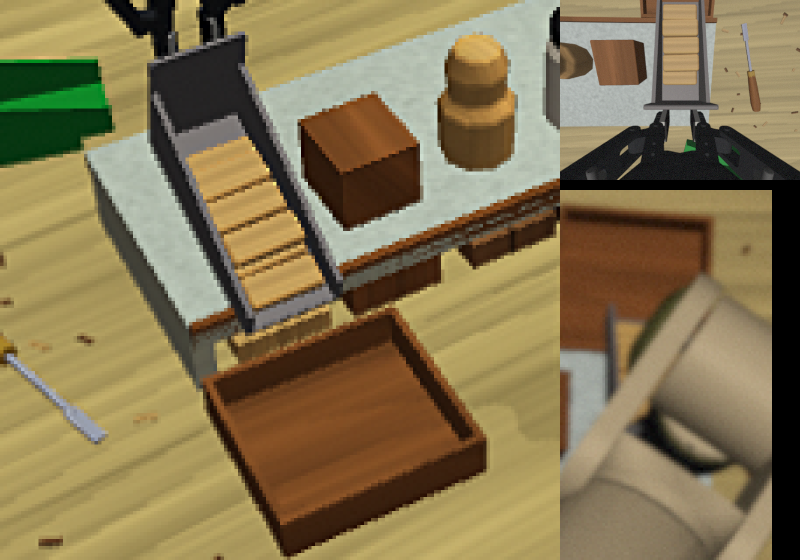

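Request:
jog_arm:
  dr:
    - [0,0,0]
    - [0,0,0]
    - [0,0,0]
    - [0,0,0]
    - [0,0,0]
    - [0,0,0]
    - [0,0,0]
    - [0,0,0]
    - [0,0,0]
    - [0,0,0]
  slide:
    - [0,-0.0035,-0.003]
    - [0,-0.0035,-0.003]
    - [0,0,0]
    - [0,0,0]
    - [0,0,0]
    - [0,0,0]
    - [0,0,0]
    - [0,0,0]
    - [0,0.0035,0.003]
    - [0,0.0035,0.003]
  gripper: [-0.4,-0.4,-0.4,-0.4,-0.4,-0.4,-0.4,-0.4,-0.4,-0.4]

```text
time_s: 17.35
position: [0.4896, -0.1984, 0.1931]
tool_rot: [[-0.052, -0.999, -0.001], [-0.999, 0.052, -0.001], [0.001, 0.001, -1.0]]
ft_force: [-8.4, 0.2, 7.7]
grip_width: 0.0256
```

```bash
python3 look.py 13
```

```text
17.5 [-9.    1.62  7.24] [ 0.4895 -0.1984  0.193 ]
```

View pics/L13.png

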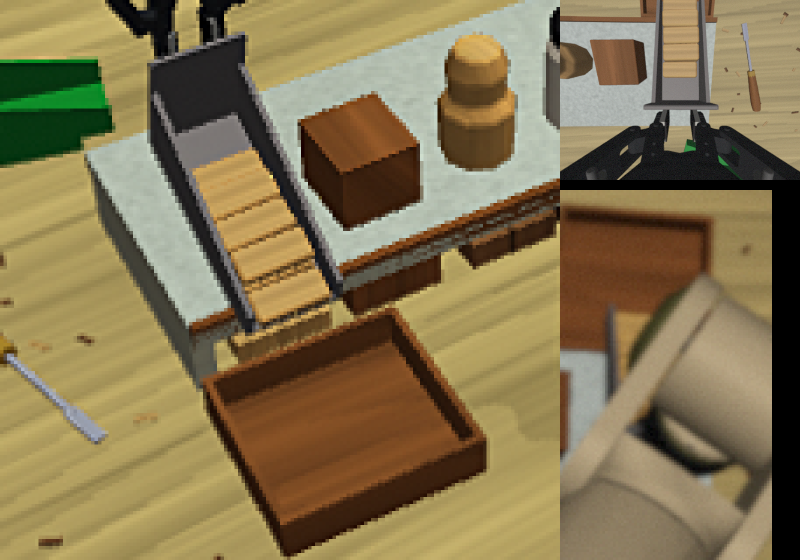

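Request:
jog_arm:
  dr:
    - [0,0,0]
    - [0,0,0]
    - [0,0,0]
    - [0,0,0]
    - [0,0,0]
    - [0,0,0]
    - [0,0,0]
    - [0,0,0]
    - [0,0,0]
    - [0,0,0]
  slide:
    - [0,-0.0035,-0.003]
    - [0,-0.0035,-0.003]
    - [0,0,0]
    - [0,0,0]
    - [0,0,0]
    - [0,0,0]
    - [0,0,0]
    - [0,0,0]
    - [0,0.0035,0.003]
    - [0,0.0035,0.003]
  gripper: [-0.4,-0.4,-0.4,-0.4,-0.4,-0.4,-0.4,-0.4,-0.4,-0.4]

```text
time_s: 18.5
position: [0.4896, -0.1984, 0.1931]
tool_rot: [[-0.052, -0.999, -0.001], [-0.999, 0.052, -0.001], [0.001, 0.001, -1.0]]
ft_force: [-8.8, 0.4, 7.5]
grip_width: 0.0256
```

```bash
python3 look.py 14
```

```text
18.65 [-8.91  0.25  7.51] [ 0.4895 -0.1984  0.193 ]
```

View pics/L14.png

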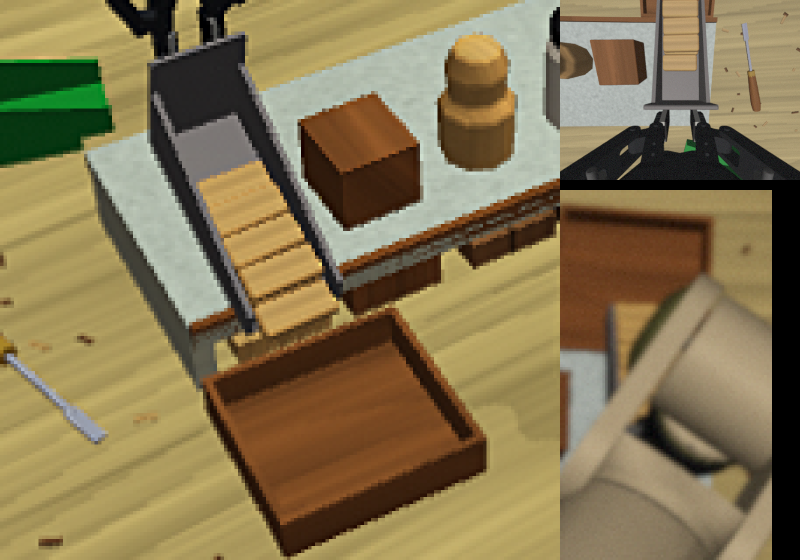

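Request:
jog_arm:
  dr:
    - [0,0,0]
    - [0,0,0]
    - [0,0,0]
    - [0,0,0]
    - [0,0,0]
    - [0,0,0]
    - [0,0,0]
    - [0,0,0]
    - [0,0,0]
    - [0,0,0]
  slide:
    - [0,-0.0035,-0.003]
    - [0,-0.0035,-0.003]
    - [0,0,0]
    - [0,0,0]
    - [0,0,0]
    - [0,0,0]
    - [0,0,0]
    - [0,0.0035,0.003]
    - [0,0.0035,0.003]
    - [0,0,0]
  gripper: [-0.4,-0.4,-0.4,-0.4,-0.4,-0.4,-0.4,-0.4,-0.4,-0.4]

```text
time_s: 19.65
position: [0.4892, -0.1983, 0.1928]
tool_rot: [[-0.052, -0.999, -0.002], [-0.999, 0.052, -0.0], [0.0, 0.002, -1.0]]
ft_force: [-8.4, -0.8, 7.6]
grip_width: 0.0255
```

```bash
python3 look.py 15
```

```text
19.8 [-9.1   0.04  8.  ] [ 0.4896 -0.1984  0.1931]
```

View pics/L15.png

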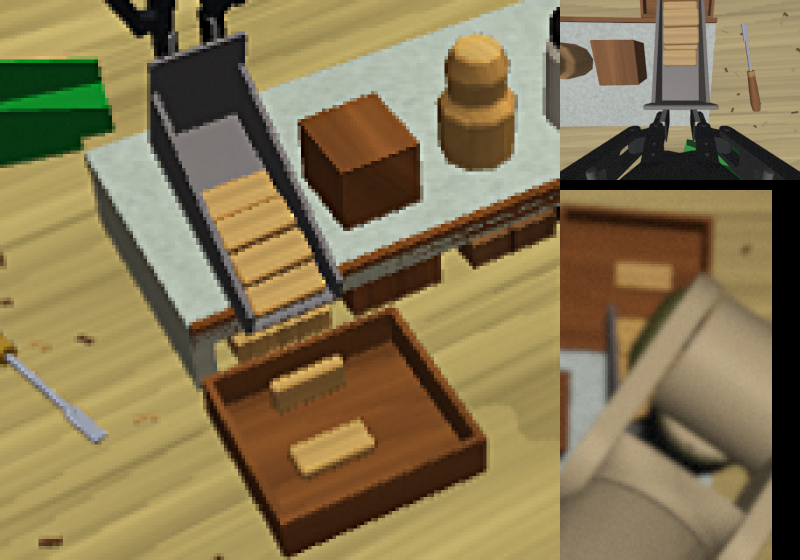

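Two tenons are in the tray, at (308,381) and (333,447). I'll give two more pulses, checking after each.

Request:
jog_arm:
  dr:
    - [0,0,0]
    - [0,0,0]
    - [0,0,0]
    - [0,0,0]
    - [0,0,0]
    - [0,0,0]
    - [0,0,0]
    - [0,0,0]
    - [0,0,0]
    - [0,0,0]
  slide:
    - [0,-0.0035,-0.003]
    - [0,-0.0035,-0.003]
    - [0,0,0]
    - [0,0,0]
    - [0,0,0]
    - [0,0,0]
    - [0,0,0]
    - [0,0,0]
    - [0,0.0035,0.003]
    - [0,0.0035,0.003]
  gripper: [-0.4,-0.4,-0.4,-0.4,-0.4,-0.4,-0.4,-0.4,-0.4,-0.4]

```text
time_s: 20.8
position: [0.4897, -0.1984, 0.1931]
tool_rot: [[-0.052, -0.999, -0.001], [-0.999, 0.052, -0.001], [0.001, 0.001, -1.0]]
ft_force: [-9.1, 0.5, 7.7]
grip_width: 0.0256
```

```bash
python3 look.py 16
```

```text
20.95 [-9.09  0.22  7.1 ] [ 0.4895 -0.1984  0.193 ]
```

View pics/L16.png

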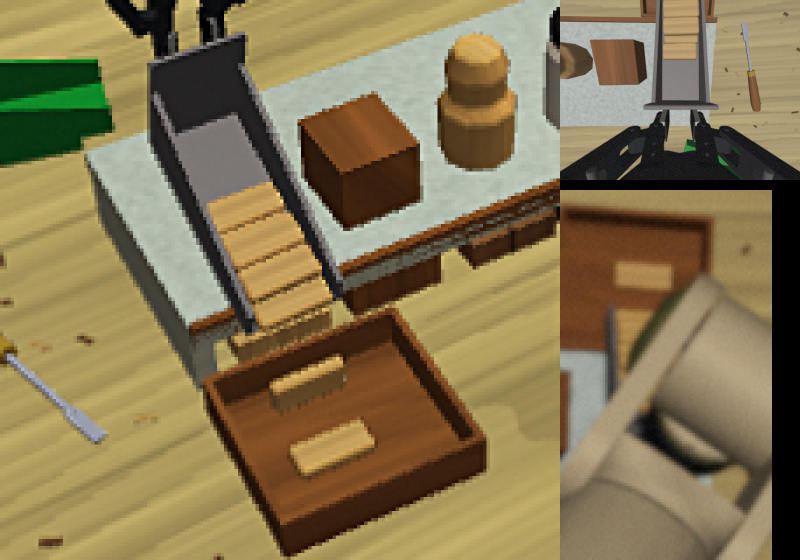

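Request:
jog_arm:
  dr:
    - [0,0,0]
    - [0,0,0]
    - [0,0,0]
    - [0,0,0]
    - [0,0,0]
    - [0,0,0]
    - [0,0,0]
    - [0,0,0]
    - [0,0,0]
    - [0,0,0]
  slide:
    - [0,-0.0035,-0.003]
    - [0,-0.0035,-0.003]
    - [0,0,0]
    - [0,0,0]
    - [0,0,0]
    - [0,0,0]
    - [0,0,0]
    - [0,0.0035,0.003]
    - [0,0.0035,0.003]
    - [0,0,0]
  gripper: [-0.4,-0.4,-0.4,-0.4,-0.4,-0.4,-0.4,-0.4,-0.4,-0.4]

```text
time_s: 21.95
position: [0.4893, -0.1983, 0.1928]
tool_rot: [[-0.052, -0.999, -0.002], [-0.999, 0.052, -0.0], [0.0, 0.002, -1.0]]
ft_force: [-8.1, 0.5, 7.7]
grip_width: 0.0256
```

```bash
python3 look.py 17
```

```text
22.1 [-9.58  1.4   7.77] [ 0.4896 -0.1985  0.1931]
```

View pics/L17.png

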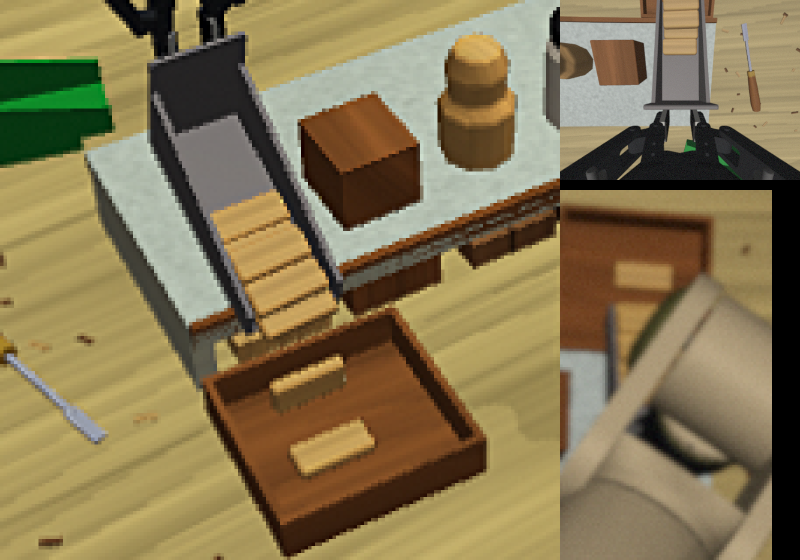

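Request:
jog_arm:
  dr:
    - [0,0,0]
    - [0,0,0]
    - [0,0,0]
    - [0,0,0]
    - [0,0,0]
    - [0,0,0]
    - [0,0,0]
    - [0,0,0]
    - [0,0,0]
    - [0,0,0]
  slide:
    - [0,-0.0035,-0.003]
    - [0,-0.0035,-0.003]
    - [0,0,0]
    - [0,0,0]
    - [0,0,0]
    - [0,0,0]
    - [0,0.0035,0.003]
    - [0,0.0035,0.003]
    - [0,0,0]
    - [0,0,0]
  gripper: [-0.4,-0.4,-0.4,-0.4,-0.4,-0.4,-0.4,-0.4,-0.4,-0.4]

```text
time_s: 23.1
position: [0.4896, -0.1984, 0.1931]
tool_rot: [[-0.052, -0.999, -0.001], [-0.999, 0.052, -0.0], [0.0, 0.001, -1.0]]
ft_force: [-8.6, 0.7, 7.2]
grip_width: 0.0256
```

```bash
python3 look.py 18
```

```text
23.25 [-9.63  0.83  7.3 ] [ 0.4897 -0.1984  0.1931]
```

View pics/L18.png

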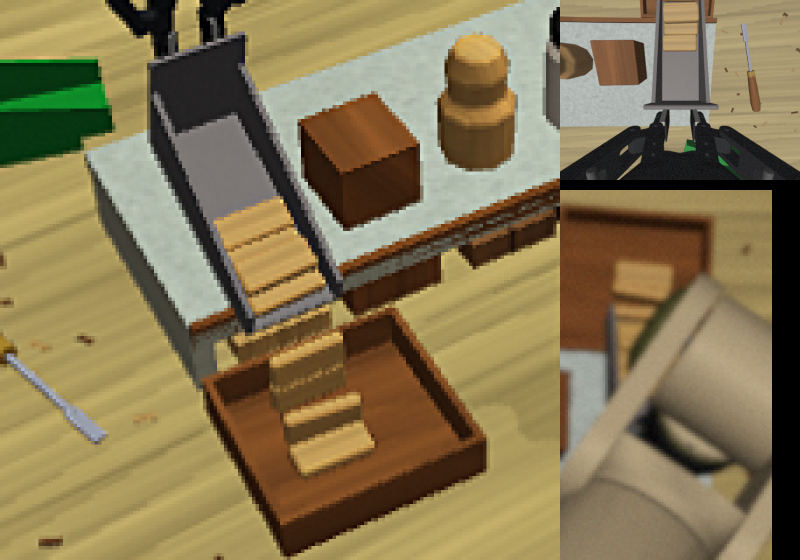

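Two more have dropped, so there should be four in the tray. I'll let the bin down along the reverse arc.

Request:
jog_arm:
  dr:
    - [0,0,0]
    - [0,0,0]
    - [0,0,0]
    - [0,0,0]
    - [0,0,0]
    - [0,0,0]
    - [0,0,0]
    - [0,0,0]
    - [0,0,0]
    - [0,0,0]
  slide:
    - [0,0.002,0.002]
    - [0,0.0035,0.0035]
    - [0,0.004,0.004]
    - [0,0.004,0.0045]
    - [0,0.004,0.0045]
    - [0,0.004,0.0045]
    - [0,0.0035,0.0045]
    - [0,0.0035,0.0045]
    - [0,0.003,0.004]
    - [0,0.003,0.004]
  gripper: [-0.4,-0.4,-0.4,-0.4,-0.4,-0.4,-0.4,-0.4,-0.4,-0.4]

```text
time_s: 24.25
position: [0.4549, -0.1964, 0.1522]
tool_rot: [[-0.052, -0.999, -0.002], [-0.999, 0.052, 0.0], [-0.0, 0.002, -1.0]]
ft_force: [-6.0, 0.2, 2.2]
grip_width: 0.0259
```

```bash
python3 look.py 19
```

```text
24.4 [-7.49  0.46  2.97] [ 0.4548 -0.1964  0.1521]
```

View pics/L19.png

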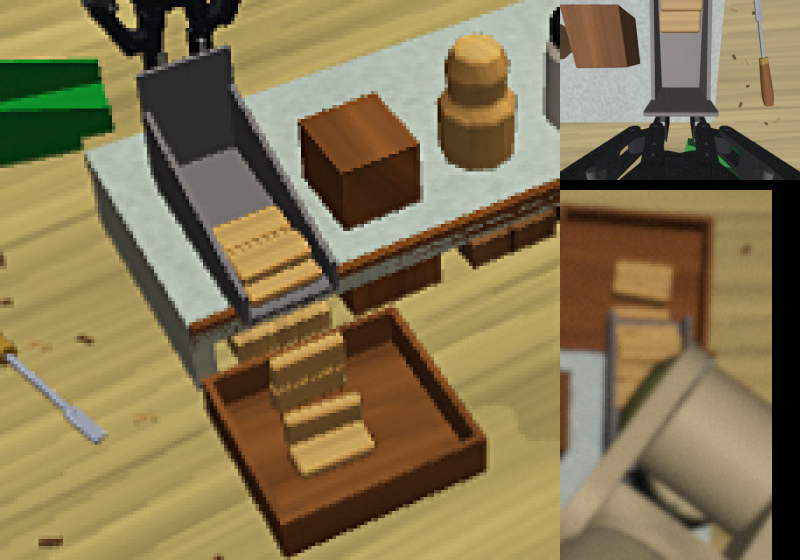

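Request:
jog_arm:
  dr:
    - [0,0,0]
    - [0,0,0]
    - [0,0,0]
    - [0,0,0]
    - [0,0,0]
    - [0,0,0]
    - [0,0,0]
    - [0,0,0]
    - [0,0,0]
    - [0,0,0]
  slide:
    - [0,0.0015,0.001]
    - [0,0.0015,0.001]
    - [0,0.002,0.001]
    - [0,0.002,0]
    - [0,0.005,0]
    - [0,0.008,0]
    - [0,0.01,0]
    - [0,0.01,0]
    - [0,0.01,0]
    - [0,0,0]
  gripper: [-0.4,-0.4,-0.4,-0.4,-0.4,-0.4,-0.4,-0.4,-0.4,-0.4]

```text
time_s: 25.4
position: [0.4048, -0.1938, 0.1498]
tool_rot: [[-0.053, -0.999, -0.0], [-0.999, 0.053, 0.0], [-0.0, 0.0, -1.0]]
ft_force: [-1.0, -0.1, -1.0]
grip_width: 0.0257
```

```bash
python3 look.py 20; python3 - <<'E'
from h import *
a=snap('scene','s_end.png')['pixels'];t=snap('top','t_end.png')['pixels'];snap('wrist','w_end.png')
x=cv2.resize(a[265:355,195:295],(500,450),interpolation=3);y=cv2.resize(t[95:185,340:420],(300,338),interpolation=3)
c=np.zeros((450,800,3),np.uint8);c[:,:500]=x;c[:338,500:]=y;cv2.imwrite('pics/tray.png',c)
E
```

```text
25.55 [ 0.51 -0.15  0.35] [ 0.4062 -0.1942  0.1498]
```

View pics/L20.png

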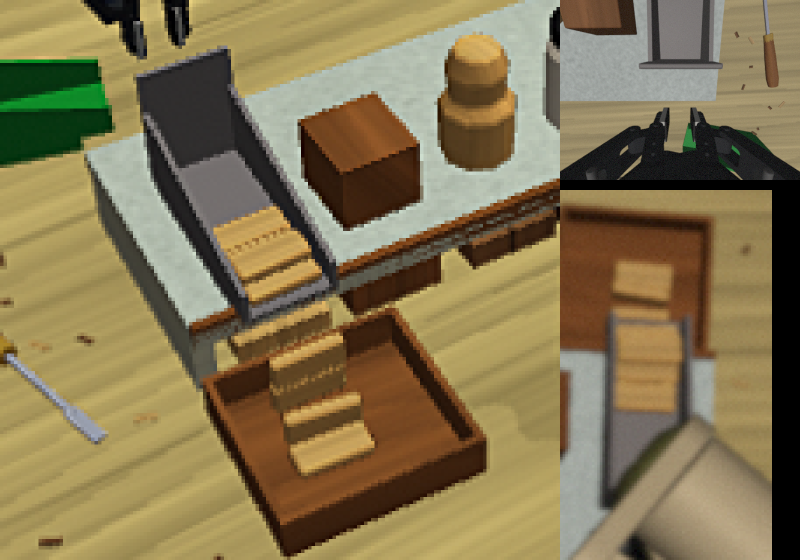

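View pics/tray.png

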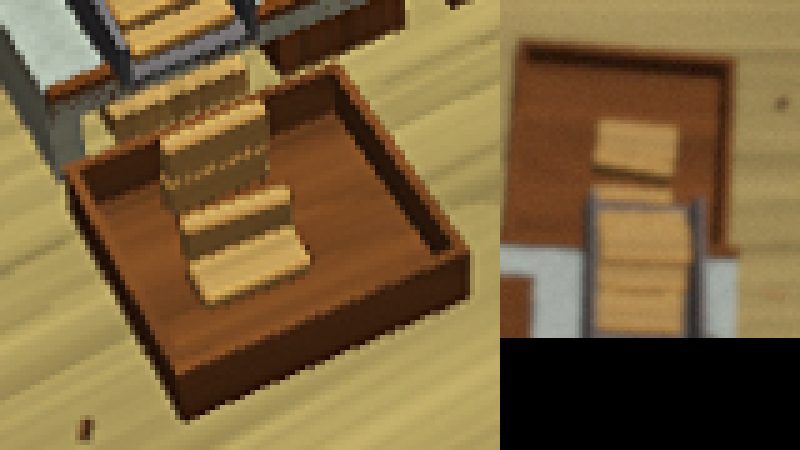

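View pics/w_end.png

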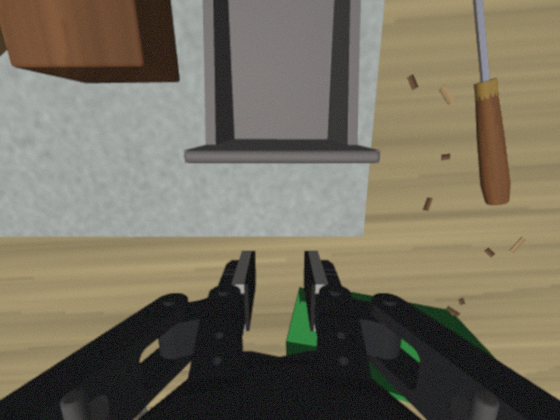

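The bin is level and 4 tenons appear to be in the tray, with two possibly stacked at tray crop (215,150). I'll check from above with the wrist camera.

Request:
jog_arm:
  dr:
    - [0,0,0]
    - [0,0,0]
    - [0,0,0]
    - [0,0,0]
    - [0,0,0]
    - [0,0,0]
    - [0,0,0]
    - [0,0,0]
    - [0,0,0]
    - [0,0,0]
  slide:
    - [0,0,-0.03]
    - [0,0,-0.03]
    - [0,0,-0.03]
    - [0,0,-0.03]
    - [0,0,-0.02]
    - [0,-0.02,0]
    - [0,-0.03,0]
    - [0,-0.03,0]
    - [0,-0.03,0]
    - [0,-0.03,0]
  gripper: [-0.4,-0.4,-0.4,-0.4,-0.4,-0.4,-0.4,-0.4,-0.4,-0.4]

```text
time_s: 26.7
position: [0.5472, -0.2012, 0.2893]
tool_rot: [[-0.052, -0.999, -0.0], [-0.999, 0.052, 0.0], [-0.0, 0.0, -1.0]]
ft_force: [0.4, -1.1, -0.6]
grip_width: 0.0256
```

```bash
python3 - <<'E'
from h import *
import pickle
d=snap('wrist','w_tray.png');pickle.dump(d,open('wt.pkl','wb'))
E
```

```text
(no output)
```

View pics/w_tray.png

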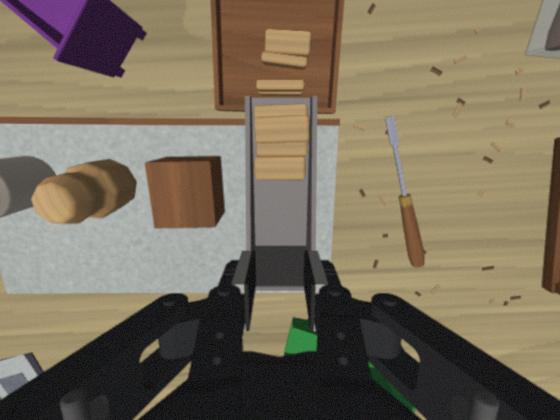

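```bash
python3 - <<'E'
from h import *
d=cv2.imread('pics/w_tray.png')
cv2.imwrite('pics/wt2.png',cv2.resize(d[0:190,205:350],None,fx=4,fy=3.15,interpolation=3))
cv2.imwrite('pics/wt2.png',cv2.resize(d[0:190,205:350],(458,600),interpolation=3))
a=cv2.imread('pics/s_end.png')[270:330,210:270];cv2.imwrite('pics/st2.png',cv2.resize(a,(600,600),interpolation=3))
E
```

```text
(no output)
```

View pics/wt2.png

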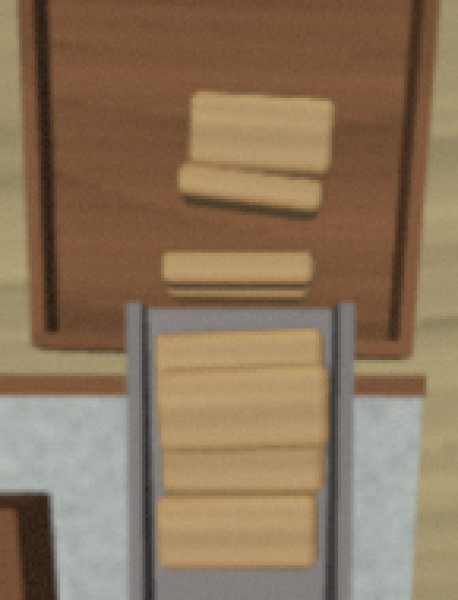

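View pics/st2.png

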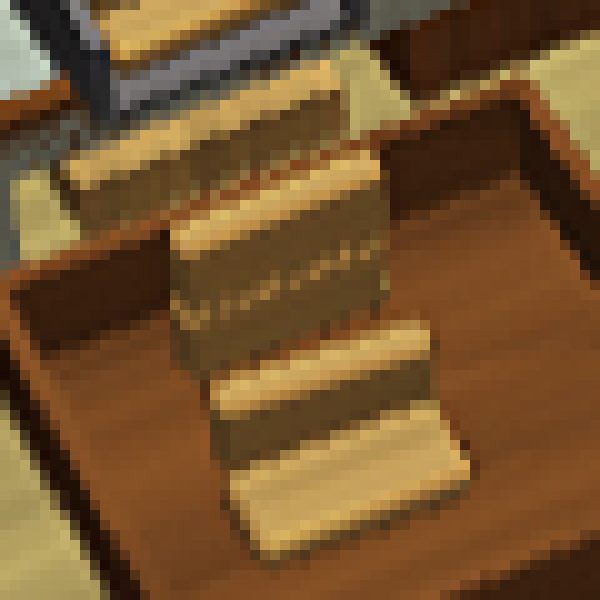

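```bash
python3 - <<'E'
from tilt import *
d=viewer.get_image('scene');a=d['pixels'];cv2.imwrite('pics/fin.png',cv2.resize(a[190:290,170:260],(540,600),interpolation=3))
# bin back region shift vs L3 (level start, 3.5x) using phase correlation
s0=cv2.cvtColor(cv2.imread('pics/scene0.png'),6)
g=cv2.cvtColor(a,6)
for n,(y,x,h,w) in{'back':(200,187,22,30),'mouthR':(245,225,25,25)}.items():
    best=None
    r=cv2.matchTemplate(g[y-10:y+h+10,x-10:x+w+10],s0[y:y+h,x:x+w],cv2.TM_CCOEFF_NORMED);_,m,_,l=cv2.minMaxLoc(r);print(n,m,l[0]-10,l[1]-10)
for s in(0,.003,.006,.01):
    q=pts(.609+s,-.207,0,[(-90,0,110),(95,38,30)]);print(s,proj(S,q).round(1).tolist())
for th in(1,3): print(th,(proj(S,pts(.615,-.207,np.radians(th),[(-90,0,110),(95,38,30)]))-proj(S,pts(.615,-.207,0,[(-90,0,110),(95,38,30)]))).round(1).tolist())
# tray tenon top heights: upper stacked centre
T=pickle.load(open('wt.pkl','rb'))
E
```

```text
back 0.9869886636734009 1 2
mouthR 0.8043825626373291 1 0
0 [[200.0, 207.5], [243.6, 265.2]]
0.003 [[200.5, 208.0], [244.2, 265.9]]
0.006 [[201.0, 208.6], [244.7, 266.6]]
0.01 [[201.6, 209.4], [245.5, 267.5]]
1 [[0.2, -0.4], [0.1, 0.3]]
3 [[0.5, -1.1], [0.3, 0.8]]
```

View pics/fin.png

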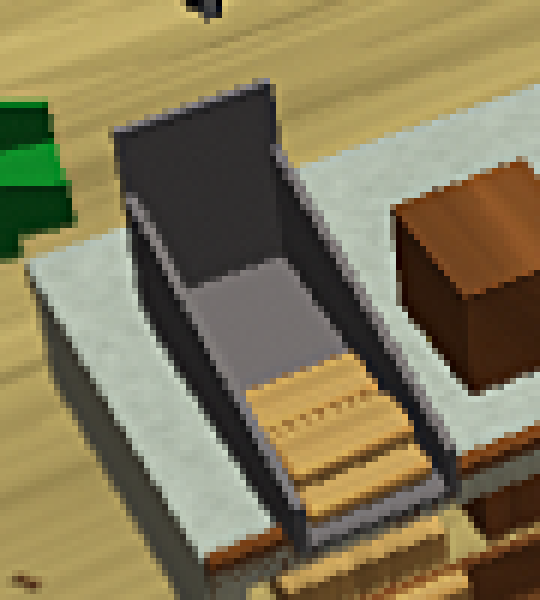

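```bash
python3 - <<'E'
from rig import env, observe
o=observe();print(o['time_s'],o['ft_force'])
print(env.close_job())
E
```

```text
26.8 [-0.01486339 -0.4257554  -0.65504219]
the job is handed in; nothing more can be done
None
```

I tipped the grey bin over the strip by pushing its back with the part-open fingers, using short pulses to about 18°. Four tenons dropped into the tray. I then let the bin back down along the same arc, backed the arm away and handed the job in at 26.8 s.

**Last checks**
- **Count:** the pictures show four tenons in the tray and four still in the bin, all behind its mouth.
- **Bin:** it stands about 6 mm further forward than at the start, close to the strip. It is square to the shelf and looks level. The front corner match was weaker (0.80) and showed a slightly different shift from the back, which agrees with level only to within a degree or two.
- **Other things:** the offcut, blank, chisel and green bin look unmoved in the pictures. I made no separate measurement of any of the other things.
- **Contact:** the wrist reads about zero force, and the arm is clear above the bin.

**Things that could matter**
- **Stacked tenons:** two of the tenons in the tray stand on edge, one on top of the other. By their sizes the upper one's centre is about 48 mm up, against the 50 mm limit. I worked that out and did not measure it precisely, so this is the thinnest margin.
- **First push missed:** the part-open fingertips sit about 15–20 mm behind the tool point, so they passed above the back wall without touching it. I went 33 mm lower and pushed again.
- **Push force:** holding the tipped bin took 7–10 N forward, more than the 2–5 N stated.

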